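# Hold the flattening block flush on the tilted honing stone

### The arm

A 6-joint arm with a two-finger parallel gripper is mounted at the origin on the work surface. World frame = base frame: x ahead of the robot, y to its left, z up, the work surface at z = 0. Lengths are in m, angles in rad, forces in N, time in s.
With the tool pointing down it reaches from about 0.35 to 0.975 m from the base axis. Payload 4.9 kg.
Tool frame: the origin (TCP) lies at the very end of the fingers, on their centre line; the grasp point (between the pads) lies 19 mm behind it (manip.hold_point_z is the distance from the TCP to the grasp point, in m); z points along the fingers, y is the direction in which the jaws open and shut (so a half turn about z gives the same grasp; the last joint's range is limited). The gripper opens to 85 mm and grips with 20 to 120 N. Pads are 22 mm wide; open, the fingers measure 114 mm over their backs; the gripper's body (76 mm by 85 mm) begins 54 mm behind the grasp point. The pads swing forward as they close: fully open they stand 13 mm farther back than shut.
Start: joints at [1.154, 0.053, 1.613, -0, 1.476, -0.119], TCP at [0.183, 0.597, 0.196] pointing down, gripper open.
Joint ranges: [-3.01, 3.01], [-1.01, 2.22], [0.06, 2.58], [-1.02, 4.17], [0.09, 2.62], [-3.14, 3.14]. Speed limits (rad/s): [2.57, 2.57, 3.14, 3.14, 3.14, 3.14].

### API

Orientations are given as a unit quaternion [w, x, y, z].
In Python, from plant import monitor, grab_frame, camera_params, ticket, manip gives the robot as it stands.
- The arm moves only by the tool play_rows, never from a script. Its argument "commands" is a list of rows, each an object of numbers: "dx", "dy", "dz": the shift along the tool's x, y, z in cm; "rx", "ry", "rz": the turn, a rotation vector about the tool's x, y, z in rad; "claw": the closure, from 0 (fully open) to 1 (shut). In form: [{"dx": .., "dy": .., "dz": .., "rx": .., "ry": .., "rz": .., "claw": ..}, ...]. A call has 1 to 5 rows; each row is the pose to reach, as a shift and turn from the pose measured when the call began, along the tool's axes at that moment; what a row does not reach only later rows make up. A row lasts 1/10 s, in which the tool goes at most 50 mm and 8.59 degrees, less where a joint would pass 70% of its speed; a pose out of reach is approached as far as the arm can. A call with a gripper value outside its range is refused whole. The fingers move at their own pace and stop on an object; the grip force is fixed at half the most. Time passes only in rows, so rows that repeat a pose let the fingers close. It gives the time, the measured TCP pose, the force and the opening at its end, in the units of the state.
- monitor.state(): the state, without advancing time (a new reading comes with each control period).
- grab_frame(name): name is "scene" or "top" or "wrist"; returns the picture (480x640x3 uint8, blue, green, red); there is no depth.
- camera_params(name): a dict with "fx", "fy", "cx", "cy" (pixels), "rvec" (rotation vector, rad) and "tvec" (3), from world to camera coordinates, as OpenCV has them; the wrist camera has in their place "tool_from_camera" (4x4, takes a point from camera to tool coordinates, whose origin is the TCP and whose axes are the flange's). Camera axes: x right, y down, z forward; pixel columns grow to the right and rows downward; lengths in m; the calibration is good to about 2 mm. A picture is of the moment at which its call begins: read the wrist's pose just before it. camera_params takes no time and is no camera call.
- ticket.job_done(): hands the job in, once; it reports no verdict.
The state is a dict: "time": time; "joint_pos": joint angles; "joint_vel": joint speeds; "joint_efforts": joint torques, N m; "tool_pos": TCP position; "tool_rot": TCP orientation; "contact_force": force on the tool from outside, world axes, zero at the start; "ft_torque": the same for the moment, N m; "gripper_width": opening from 0.0 (shut) to 1.0 (fully open).
Only numpy, scipy, OpenCV 4.12 (cv2) and the standard library are available. Lean on these libraries where they do the work, as an engineer would, in place of code of your own. Each camera call takes 0.05 s, during which the arm holds its last target.

### The job

Slide the dust cover all the way off the tilted honing stone by its knob. Then pick up the flattening block by its wooden rib, tilt it to the stone's slope, and set its sole flush on the stone, centred and lined up lengthwise, and finish while still gripping it there, pressed against the stone with a steady push of about 12 N. Do not shift the stage's tilt, and leave the other things on the bench where they are.

Things in the scene. Friction and masses are not known exactly. Their poses are not given: they have to be found in the camera images.
- stone_top (a point): Centre of the top face of the grey honing stone, a flat slab 120 mm (its x) by 80 mm (its y). The point's z axis is the outward normal of the sloped face, y runs level along the face, x runs uphill. The face slopes up away from the robot's side by an unknown 0.2 to 0.5 rad; the green stage under it is fixed to the bench at a yaw of up to 0.35 rad either way, face centre about 110 mm above the bench. Its tilt is clamped by stiff friction (about 12 N m), but it can be forced.
- bed: The green tilting bed with the stone fixed on it; its origin lies on the hinge, 38 mm under stone_top along the normal, same axes.
- bed_edge (a point): Middle of the upper (far) edge of the green tilting bed, 72 mm uphill of the hinge, which passes level under the stone's centre, 38 mm below its face. Moves only if the tilt is forced.
- cover (a joint): Slide of the aluminium dust cover, m: about 0 = over the stone, 0.12 = fully off at its stop. It moves level along the stone's +y (to the robot's left) on two rails that stick out beside the stone, takes about 4 N plus 4 N per m/s, and stays where it is left.
- knob (a point): The cover's upright black knob, 24 mm across and 36 mm tall, standing along the stone's normal on the cover's top; the point lies on its axis 23 mm above the cover's top and 13 mm below the knob's top (30 mm above the level of the stone's face). Axes as stone_top. The cover is 144 x 90 mm, its top 7 mm above the stone's face; it is an aluminium channel with the knob at its centre.
- grip (a point): Grasp point of the flattening block: in the middle of its upright wooden rib, 34 mm above the sole. The rib is 70 mm long (x), 20 mm thick (y) and rises from 12 to 50 mm above the sole. z points up out of the sole.
- sole (a point): Centre of the block's flat underside (sole), 34 mm below point grip, same axes. The sole plate is aluminium, 90 mm (x) by 56 mm (y), 12 mm thick.
- block: The flattening block, origin at the centre of its sole, same axes; about 0.25 kg (0.17 to 0.35). Starts sole down on the bench to the robot's right of the stage, its x within 0.6 rad of straight ahead.
- chuck_key: T-shaped steel chuck key lying flat, 95 mm long with a 70 mm crossbar, 14 mm high; leave alone. Origin at the middle of its underside.
- offcut: Dark wood offcut lying flat, 80 x 50 x 30 mm; leave alone. Origin at the middle of its underside.
- bowl: Small turned wooden bowl, 110 mm across, 50 mm high; leave alone. Origin at the middle of its underside.
- oil: Grey oil bottle, 52 mm across, 120 mm high; leave alone. Origin at the middle of its underside.
- jar: Amber glass jar with a steel lid, 70 mm across, 75 mm high; leave alone. Origin at the middle of its underside.
- faceplate: Dark steel ring (lathe faceplate), 90 mm across, 16 mm high; leave alone. Origin at the middle of its underside.
- driver: Screwdriver lying flat along its x axis; leave alone. Origin at the middle of its underside.
Not all that is in view belongs to the job. What is shaped like the block but green or red is not meant.

How it is judged:
On the way, in this order (a step that is already met when the one before it is completed fails the run):
1. the dust cover has been slid fully off the stone (value of joint cover above 0.105 m), for 0.2 s.
2. the block has been picked up off the bench (height (world z) of sole above 0.03 m and contact force between block and the fingers above 2 N), for 0.2 s.
At the end, for the whole second after the job is handed in: Cover joint above 0.105 m; sole within 3 mm and 0.05 rad of the stone's face, rib up, centred within 15 mm along and 12 mm across, turned under 0.15 rad; fingers grip the block (over 2 N); pressed on the stone with 5 to 30 N, still (value of joint cover above 0.105 m and angle between the z axis of sole and the z axis of stone_top, either way round below 0.05 rad and angle between sole's own z axis and vertical below 1 rad and angle between the x axis of sole and the x axis of stone_top, either way round below 0.15 rad and z of sole in the frame of stone_top between -0.003 and 0.003 m and x of sole in the frame of stone_top between -0.015 and 0.015 m and y of sole in the frame of stone_top between -0.012 and 0.012 m and contact force between block and bed between 5 and 30 N and contact force between block and the fingers above 2 N and linear speed of block below 0.02 m/s); the arm keeps its last pose, push and grip.
It fails at once if the stage's tilt is shifted (far bed edge moved over 5 mm) (distance of bed_edge from where it was at the start of the episode above 0.005 m).
It fails at once if one of the other things on the bench is moved by over 30 mm (distance of any of chuck_key, offcut, bowl, oil, jar, faceplate, driver from where it was at the start of the episode above 0.03 m).
It also fails if it takes over 50 s, if anything falls off the work surface, if the arm or the gripper's body presses on something with over 40 N, if the wrist force passes 120 N, or if a joint passes its speed limit or range.

## Working session

There is one attempt and no reset: what is moved stays moved. The work goes in short steps, Python scripts to look and compute and a tool call to move; the robot and the scene stay as the last step left them, time stands still between calls to the robot, and variables do not carry over. Pictures are saved under pics/ and viewed, and the job is handed in when it is done.

Besides the shell and the picture viewer there is one more tool, called after "Call:" as name([rows], argument=value, ...), one row to a line, values as JSON. play_rows: Moves the arm, as the interface text tells. Its arguments: {"type":"object","properties":{"commands":{"type":"array"}},"required":["commands"]}

```bash
ls; mkdir -p pics; python3 - <<'E'
from plant import monitor, grab_frame, camera_params, ticket, manip
import cv2
print(monitor.state()); print(manip, [a for a in dir(manip) if a[0]!='_'])
for n in ("scene","top","wrist"):
    print(n,camera_params(n)); cv2.imwrite(f"pics/{n}0.png",grab_frame(n))
E
```

```text
pics
{'time': 0.0, 'joint_pos': array([ 1.15400757e+00,  5.33221420e-02,  1.61428949e+00,  5.30764583e-06,
        1.47598096e+00, -1.19033926e-01]), 'joint_vel': array([-0.00038111, -0.00121656,  0.00066384, -0.00050853,  0.00074841,
        0.00059863]), 'joint_efforts': array([ 3.26384707e-04, -3.93679440e+01, -3.70173347e+01, -2.06354298e-04,
        7.10527820e-03,  3.03032471e-05]), 'tool_pos': array([0.18309783, 0.59686146, 0.1946873 ]), 'tool_rot': array([-2.67256374e-04,  1.48328237e-01,  9.88937680e-01, -9.63594165e-04]), 'contact_force': array([-0.61348415,  0.34012119, -0.53964746]), 'ft_torque': array([ 0.01044531,  0.05728744, -0.01203314]), 'gripper_width': 1.0015280764873875}
<Robot object at 0x7f9c16fffa10> ['IKError', 'hold_point_z']
scene {'fx': 500.45771754565135, 'fy': 500.45771754565135, 'cx': 321.63110563170164, 'cy': 238.47880753537387, 'rvec': array([ 1.17705681,  2.29615338, -0.98808883]), 'tvec': array([ 0.32889404, -0.19223707,  1.58716681])}
top {'fx': 583.3812590414707, 'fy': 583.3812590414707, 'cx': 325.318455326964, 'cy': 233.88069146880719, 'rvec': array([ 2.02596124, -2.19488378,  0.23271301]), 'tvec': array([0.011354  , 0.54742613, 1.24448912])}
wrist {'fx': 340.04517552769937, 'fy': 340.04517552769937, 'cx': 328.5006872781616, 'cy': 234.14200369385676, 'tool_from_camera': array([[-1.09569023e-03, -9.50573526e-01, -3.10497618e-01,
         8.00292819e-02],
       [ 9.99998524e-01, -1.45248434e-03,  9.17896092e-04,
        -3.82772871e-04],
       [-1.32352065e-03, -3.10496154e-01,  9.50573714e-01,
        -1.77199040e-01],
       [ 0.00000000e+00,  0.00000000e+00,  0.00000000e+00,
         1.00000000e+00]])}
```

View pics/scene0.png

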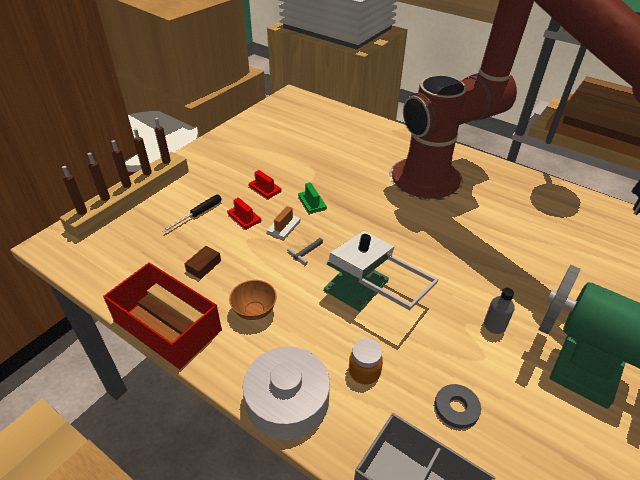

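View pics/top0.png

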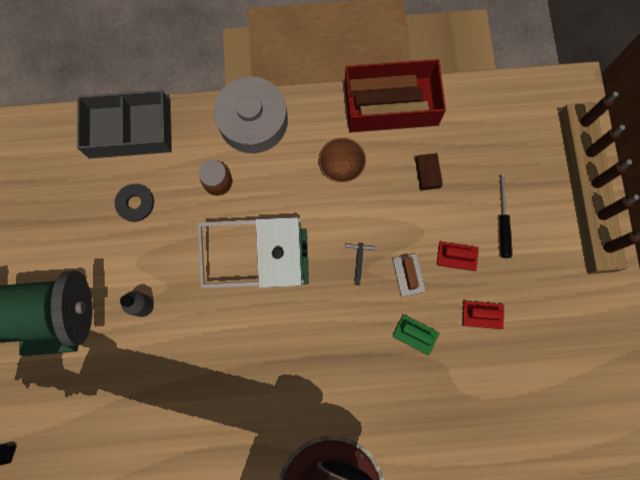

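View pics/wrist0.png

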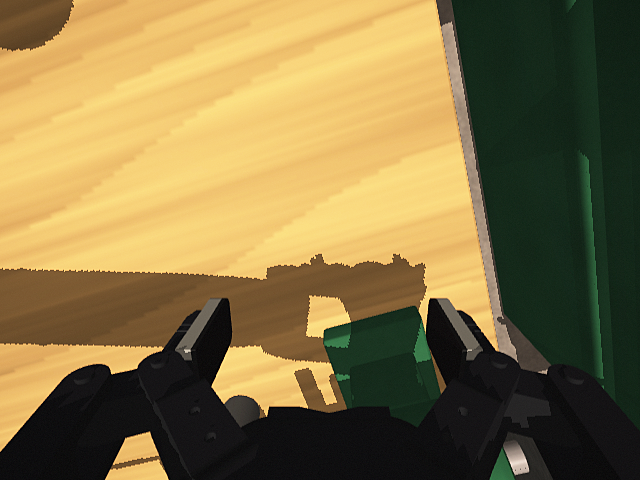

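The scene shows the covered stage with its knob at top (278,252), with the rails going left. There are four block-shaped candidates in the top view: wooden rib with aluminium sole (409,275), red (459,255), red (484,314) and green (416,334). Only the one at (409,275) fits "wooden rib, aluminium sole". I'll confirm it in an enlarged crop.

```bash
python3 - <<'E'
import cv2, numpy as np
t=cv2.imread('pics/top0.png'); s=cv2.imread('pics/scene0.png')
a=cv2.resize(t[205:305,185:320],None,fx=5.5,fy=5.5,interpolation=cv2.INTER_CUBIC); cv2.imwrite('pics/ct.png',a)
a=cv2.resize(s[225:315,315:445],None,fx=6,fy=6,interpolation=cv2.INTER_CUBIC); cv2.imwrite('pics/cs.png',a)
a=cv2.resize(t[245:305,380:440],None,fx=6,fy=6,interpolation=cv2.INTER_CUBIC)
b=cv2.resize(s[195:255,255:315],None,fx=6,fy=6,interpolation=cv2.INTER_CUBIC); cv2.imwrite('pics/cb.png',np.hstack([a,b]))
E
```

```text
(no output)
```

View pics/ct.png

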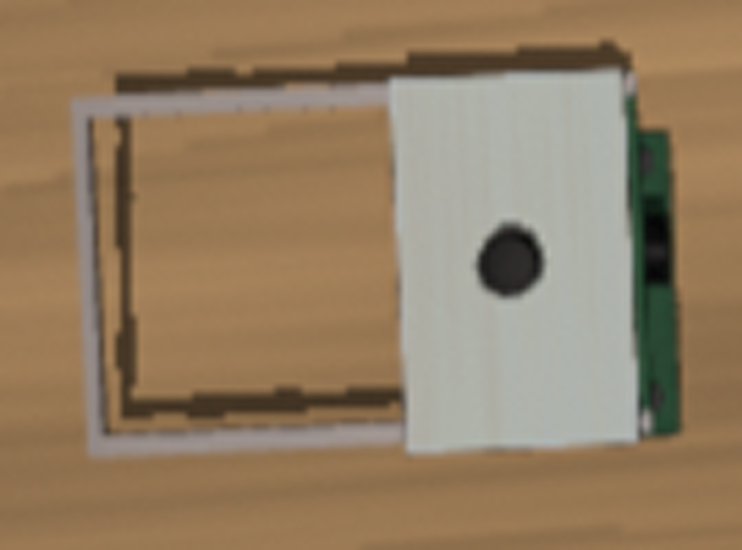

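View pics/cs.png

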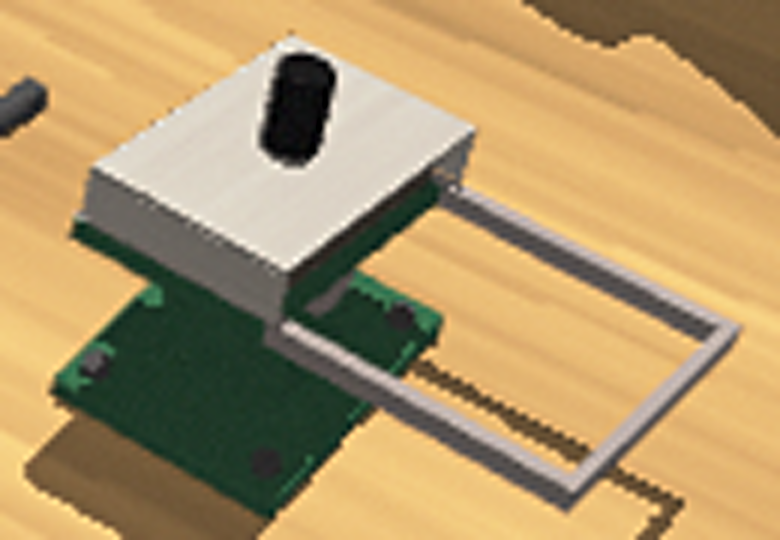

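View pics/cb.png

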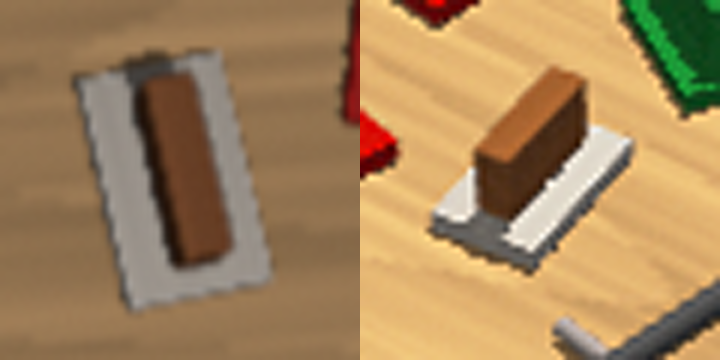

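The crop confirms it: the left half shows the block with a wooden rib on a grey aluminium sole. Next I'll triangulate the cover corners and knob, and locate the block.

```bash
cat > h.py <<'E'
import numpy as np, cv2
from scipy.spatial.transform import Rotation as R
from plant import monitor, grab_frame, camera_params, ticket, manip
def ext(n,st=None):
    c=camera_params(n); K=np.array([[c['fx'],0,c['cx']],[0,c['fy'],c['cy']],[0,0,1]])
    if n!='wrist':
        Rm=cv2.Rodrigues(c['rvec'])[0]; return K,Rm,c['tvec'].reshape(3)
    T=np.eye(4);T[:3,:3]=q2R(st['tool_rot']);T[:3,3]=st['tool_pos']
    W=np.linalg.inv(T@c['tool_from_camera']); return K,W[:3,:3],W[:3,3]
def q2R(q): return R.from_quat(np.roll(q,-1)).as_matrix()
def ray(E,p):
    K,Rm,t=E; p=np.atleast_2d(np.asarray(p,float)); d=(np.c_[p,np.ones(len(p))]@np.linalg.inv(K).T)@Rm
    return -Rm.T@t, d/np.linalg.norm(d,axis=1,keepdims=True)
def onz(E,p,z):
    o,d=ray(E,p); return o+d*((z-o[2])/d[:,2:])
def tri(Es,ps):
    out=[];res=[]
    for i in range(len(ps[0])):
        A=np.zeros((3,3));b=np.zeros(3);L=[]
        for E,p in zip(Es,ps):
            o,d=ray(E,p[i]);d=d[0];M=np.eye(3)-np.outer(d,d);A+=M;b+=M@o;L.append((o,M))
        X=np.linalg.solve(A,b);out.append(X);res.append(max(np.linalg.norm(M@(X-o)) for o,M in L))
    return np.array(out),np.array(res)
def proj(E,X):
    K,Rm,t=E; c=np.atleast_2d(X)@Rm.T+t; u=c@K.T; return u[:,:2]/u[:,2:]
def cr(p,f,ox,oy): p=np.asarray(p,float); return (p+.5)/f-.5+np.array([ox,oy])
E
python3 - <<'E'
from h import *
np.set_printoptions(precision=4,suppress=True)
Et,Es=ext('top'),ext('scene')
# order FL, FR, NR, NL
t=cr([(391,77),(624,69),(638,441),(406,453)],5.5,185,205)
s=cr([(285,270),(92,170),(290,38),(474,128)],6,315,225)
X,r=tri([Et,Es],[t,s]); print(X,r)
print('lens',[np.linalg.norm(X[i]-X[(i+1)%4]) for i in range(4)])
m=np.array([[72,45,0],[72,-45,0],[-72,-45,0],[-72,45,0]])/1000
c=X.mean(0); Rm,rs=R.align_vectors(X-c,m); M=Rm.as_matrix(); print('c',c,'rssd',rs); print(M)
n=M[:,2]; print('tilt',np.arccos(n[2]),'yaw',np.arctan2(M[1,0],M[0,0]),'y-level',M[2,1])
k=c+n*0.023; print('knob',k,'stone_top guess',c-n*.007)
# knob top centre check
kt,rk=tri([Et,Es],[cr([(512,258)],5.5,185,205),cr([(306,70)],6,315,225)]); print('knobtop',kt,rk,'pred',c+n*.036)
# block
b=cr([(140,80),(190,72),(232,248),(180,268)],6,380,245)
print('ribtop top',onz(Et,b,.05),onz(Et,b,.05).mean(0))
b2=cr([(553-360,66),(588-360,85),(510-360,160),(475-360,150)],6,255,195)
Y=onz(Es,b2,.05);print('ribtop scene',Y,Y.mean(0))
q=onz(Et,cr([(78,75),(218,52),(271,280),(133,310)],6,380,245),.012);print('sole',q,q.mean(0))
E
```

```text
[[0.5743 0.112  0.1378]
 [0.5709 0.0232 0.1349]
 [0.4317 0.0285 0.1036]
 [0.4342 0.1173 0.1042]] [0.0005 0.0001 0.0008 0.0011]
lens [np.float64(0.08891560461671735), np.float64(0.14278319268496634), np.float64(0.0889024268939047), np.float64(0.14418765948050524)]
c [0.5027 0.0702 0.1201] rssd 0.0017349236739563516
[[ 0.9734  0.0332 -0.2267]
 [-0.0369  0.9992 -0.0121]
 [ 0.2261  0.0201  0.9739]]
tilt 0.22903794956613263 yaw -0.03793011133879836 y-level 0.020107701651893926
knob [0.4975 0.07   0.1425] stone_top guess [0.5043 0.0703 0.1133]
knobtop [[0.4962 0.0699 0.1566]] [0.0006] pred [0.4946 0.0698 0.1552]
ribtop top [[ 0.48   -0.2005  0.05  ]
 [ 0.4815 -0.2194  0.05  ]
 [ 0.415  -0.2275  0.05  ]
 [ 0.4092 -0.2076  0.05  ]] [ 0.4464 -0.2138  0.05  ]
ribtop scene [[ 0.4157 -0.2285  0.05  ]
 [ 0.417  -0.2069  0.05  ]
 [ 0.4794 -0.2028  0.05  ]
 [ 0.4834 -0.2198  0.05  ]] [ 0.4489 -0.2145  0.05  ]
sole [[ 0.4899 -0.1827  0.012 ]
 [ 0.4945 -0.237   0.012 ]
 [ 0.406  -0.2472  0.012 ]
 [ 0.3989 -0.194   0.012 ]] [ 0.4473 -0.2152  0.012 ]
```

```bash
cat >> h.py <<'E'
np.set_printoptions(precision=4,suppress=True)
def frame(yaw,tilt):
    """stone-like frame: z normal, y level, x uphill"""
    return R.from_euler('ZY',[yaw,-tilt]).as_matrix()
FL=np.diag([-1.,1,-1])
def go(pos,Rt,st=None,tcp=True):
    st=st or monitor.state(); Rc=q2R(st['tool_rot']); d=Rc.T@(np.asarray(pos)-st['tool_pos'])*100
    rv=R.from_matrix(Rc.T@Rt).as_rotvec(); print('d cm',d.round(2),'r',rv.round(3),'| now',st['tool_pos'],'t',round(st['time'],2),'F',st['contact_force'].round(1),'w',round(st['gripper_width'],3)); return d,rv
E
python3 - <<'E'
from h import *
M=frame(-0.038,0.229); print(M)
go([.25,.3,.3],M@FL); 
print(onz(ext('top'),[(137,303),(80,310)],.1))
E
```

```text
[[ 0.9732  0.038  -0.2268]
 [-0.037   0.9993  0.0086]
 [ 0.227   0.      0.9739]]
d cm [-15.1  -26.45 -10.47] r [-0.031 -0.228 -0.258] | now [0.1832 0.597  0.1949] t 0.15 F [ 0.5  0.5 -0.1] w 1.0
[[0.4208 0.3758 0.1   ]
 [0.4157 0.4955 0.1   ]]
```

Call:
play_rows([
  {"dx":-2,"dy":-3,"dz":-5,"claw":0},
  {"dx":-5,"dy":-8,"dz":-9,"rx":-0.01,"ry":-0.06,"rz":-0.07,"claw":0},
  {"dx":-8,"dy":-13,"dz":-10.5,"rx":-0.02,"ry":-0.11,"rz":-0.13,"claw":0.2},
  {"dx":-10,"dy":-18,"dz":-10.5,"rx":-0.02,"ry":-0.17,"rz":-0.19,"claw":0.3},
  {"dx":-13,"dy":-22,"dz":-10.5,"rx":-0.03,"ry":-0.228,"rz":-0.258,"claw":0.4},
])

```text
invalid input
```

```bash
python3 - <<'E'
from h import *
M=frame(-0.038,0.229); k=np.array([0.4975,0.07,0.1425])
# TCP 0.019 past grasp; hover 0.10 above knob point
go(k+M[:,2]*(0.10-.019),M@FL); print(monitor.state()['joint_pos'])
E
```

```text
d cm [-43.74 -41.63  -2.59] r [-0.031 -0.228 -0.258] | now [0.1832 0.597  0.1949] t 0.15 F [ 0.5  0.5 -0.1] w 1.0
[ 1.154   0.0532  1.614  -0.      1.476  -0.119 ]
```

Every row probably needs all seven fields.

Call:
play_rows([
  {"dx":-2,"dy":-3,"dz":-5,"rx":0,"ry":0,"rz":0,"claw":0},
  {"dx":-5,"dy":-8,"dz":-9,"rx":-0.01,"ry":-0.06,"rz":-0.07,"claw":0},
  {"dx":-8,"dy":-13,"dz":-10.5,"rx":-0.02,"ry":-0.11,"rz":-0.13,"claw":0.2},
  {"dx":-10,"dy":-18,"dz":-10.5,"rx":-0.02,"ry":-0.17,"rz":-0.19,"claw":0.3},
  {"dx":-13,"dy":-22,"dz":-10.5,"rx":-0.03,"ry":-0.228,"rz":-0.258,"claw":0.4},
])

```text
time: 0.65
tool_pos: [0.2329, 0.3871, 0.2986]
tool_rot: [0.116, 0.017, 0.993, -0.002]
contact_force: [0.8, -0.7, 0.1]
gripper_width: 0.6
```

```bash
python3 - <<'E'
from h import *
M=frame(-0.038,0.229); k=np.array([0.4975,0.07,0.1425])
# TCP 0.019 past grasp; hover 0.10 above knob point
go(k+M[:,2]*(0.10-.019),M@FL); print(monitor.state()['joint_pos'])
E
```

```text
d cm [-23.25 -30.76  13.44] r [0.    0.003 0.003] | now [0.2329 0.3871 0.2986] t 0.65 F [ 0.8 -0.7  0.1] w 0.6
[ 1.0033 -0.4946  1.9231 -0.1998  1.5934 -0.549 ]
```

Call:
play_rows([
  {"dx":-3,"dy":-4,"dz":1,"rx":0,"ry":0,"rz":0,"claw":0.4},
  {"dx":-6,"dy":-8,"dz":2,"rx":0,"ry":0,"rz":0,"claw":0.4},
  {"dx":-9,"dy":-12,"dz":3,"rx":0,"ry":0,"rz":0,"claw":0.4},
  {"dx":-12,"dy":-16,"dz":4,"rx":0,"ry":0,"rz":0,"claw":0.4},
  {"dx":-15,"dy":-20,"dz":5,"rx":0,"ry":0,"rz":0,"claw":0.4},
])

```text
time: 1.15
tool_pos: [0.3803, 0.1848, 0.2847]
tool_rot: [0.116, 0.017, 0.993, -0.002]
contact_force: [-0.1, -0.2, 0.9]
gripper_width: 0.598
```

Call:
play_rows([
  {"dx":-3,"dy":-4,"dz":1,"rx":0,"ry":0,"rz":0,"claw":0.5},
  {"dx":-6,"dy":-8,"dz":3,"rx":0,"ry":0,"rz":0,"claw":0.5},
  {"dx":-8.2,"dy":-10.7,"dz":5,"rx":0,"ry":0,"rz":0,"claw":0.5},
  {"dx":-8.2,"dy":-10.7,"dz":7,"rx":0,"ry":0,"rz":0,"claw":0.5},
  {"dx":-8.2,"dy":-10.7,"dz":8,"rx":0,"ry":0,"rz":0,"claw":0.5},
])

```text
time: 1.65
tool_pos: [0.4742, 0.0732, 0.2231]
tool_rot: [0.114, 0.019, 0.993, -0.002]
contact_force: [0.3, -0.7, -0.7]
gripper_width: 0.507
```

```bash
python3 - <<'E'
from h import *
M=frame(-0.038,0.229); k=np.array([0.4975,0.07,0.1425])
go(k+M[:,2]*(0.10-.019),M@FL)
st=monitor.state(); print(st['joint_pos'])
im=grab_frame('wrist'); cv2.imwrite('pics/w1.png',im)
import pickle; pickle.dump(st,open('w1.pkl','wb'))
print(proj(ext('wrist',st),[k,k+.013*M[:,2],k-.023*M[:,2]]))
E
```

```text
d cm [-0.45 -0.23  0.28] r [0. 0. 0.] | now [0.4742 0.0732 0.2231] t 1.65 F [ 0.3 -0.7 -0.7] w 0.507
[ 0.004  -0.5128  2.0575 -0.0093  1.3678 -1.5285]
[[325.7455 233.3695]
 [325.6409 238.5773]
 [325.9091 225.219 ]]
```

View pics/w1.png

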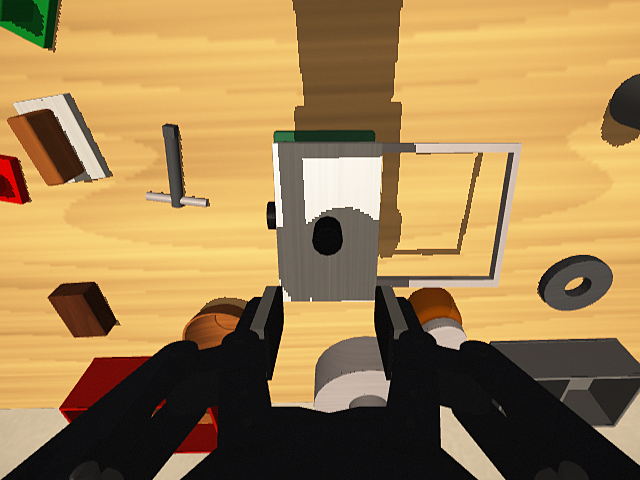

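The wrist view shows the cover edge at rows 143–300 and columns 274–383. The knob is at (327,236), where it was predicted. I'll refine the corners.

```bash
python3 - <<'E'
import cv2
w=cv2.imread('pics/w1.png'); cv2.imwrite('pics/w1c.png',cv2.resize(w[125:315,260:395],None,fx=3,fy=3,interpolation=cv2.INTER_CUBIC))
E
```

```text
(no output)
```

View pics/w1c.png

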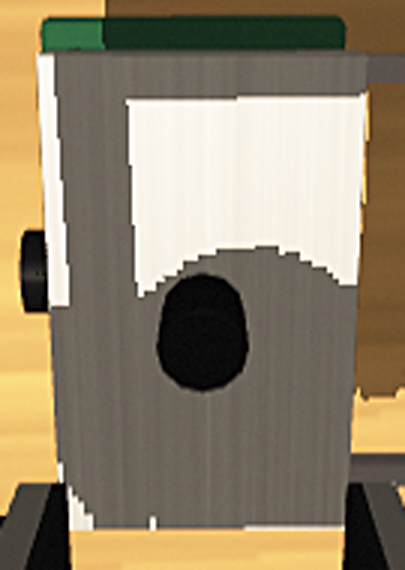

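```bash
python3 - <<'E'
from h import *
import pickle
st=pickle.load(open('w1.pkl','rb'))
Et,Es,Ew=ext('top'),ext('scene'),ext('wrist',st)
t=cr([(391,77),(624,69),(638,441),(406,453)],5.5,185,205)
s=cr([(285,270),(92,170),(290,38),(474,128)],6,315,225)
w=cr([(343,527),(70,529),(38,54),(368,54)],3,260,125)
m=np.array([[72,45,0],[72,-45,0],[-72,-45,0],[-72,45,0]])/1000
for n,E,p in (('t',Et,t),('s',Es,s),('w',Ew,w)):
    for ok,rv,tv,e in [(a,b,c,0) for a,b,c in zip([1,1],*cv2.solvePnPGeneric(m,p,E[0],None,flags=cv2.SOLVEPNP_IPPE)[1:3])]:
        M=E[1].T@cv2.Rodrigues(rv)[0]; c=E[1].T@(tv.ravel()-E[2]); print(n,c,'tilt',np.arccos(M[2,2]),'yaw',np.arctan2(M[1,0],M[0,0]),'lev',M[2,1])
for Ev,pv in (([Et,Es,Ew],[t,s,w]),([Et,Ew],[t,w]),([Es,Ew],[s,w])):
    X,r=tri(Ev,pv); c=X.mean(0); M=R.align_vectors(X-c,m)[0].as_matrix(); print('tri',c,r,'tilt',np.arccos(M[2,2]),'yaw',np.arctan2(M[1,0],M[0,0]),'lev',M[2,1])
E
```

```text
t [0.5031 0.0707 0.1173] tilt 0.2847539513950723 yaw -0.03964460378420842 lev 0.1977628421795232
t [0.5032 0.0711 0.1174] tilt 0.1778666234682235 yaw -0.03726329980376568 lev -0.05324350924294042
s [0.4908 0.0631 0.1067] tilt 0.2218971784518425 yaw -0.03855007698765813 lev 0.018267126935161415
s [0.4967 0.0639 0.1076] tilt 1.805303392637172 yaw -1.5460919118748573 lev -0.5008333969904935
w [0.5074 0.0713 0.1123] tilt 0.3427863920543534 yaw -0.03197097054160915 lev 0.012536352868636158
w [0.5005 0.0717 0.112 ] tilt 0.7188245638882597 yaw -0.030431372046093565 lev -0.015365547140025158
tri [0.5035 0.0708 0.1213] [0.0006 0.0023 0.0012 0.0017] tilt 0.22958829616501383 yaw -0.035034564460529494 lev 0.014555198182500192
tri [0.5018 0.0706 0.1272] [0.0003 0.0021 0.0009 0.0004] tilt 0.18864391847686363 yaw -0.030898603592202232 lev 0.07898884865276104
tri [0.5045 0.071  0.1217] [0.     0.001  0.0005 0.0004] tilt 0.2285770198370442 yaw -0.03149857990095996 lev 0.011208209193978753
```

Call:
play_rows([
  {"dx":-0.4,"dy":-0.2,"dz":2,"rx":0,"ry":0,"rz":0,"claw":0.5},
  {"dx":-0.45,"dy":-0.2,"dz":4,"rx":0,"ry":0,"rz":0,"claw":0.5},
  {"dx":-0.45,"dy":-0.2,"dz":6,"rx":0,"ry":0,"rz":0,"claw":0.5},
  {"dx":-0.45,"dy":-0.2,"dz":8,"rx":0,"ry":0,"rz":0,"claw":0.5},
  {"dx":-0.45,"dy":-0.2,"dz":9.6,"rx":0,"ry":0,"rz":0,"claw":0.5},
])

```text
time: 2.2
tool_pos: [0.4991, 0.0724, 0.129]
tool_rot: [0.114, 0.017, 0.993, -0.002]
contact_force: [0.1, -0.3, 0.1]
gripper_width: 0.498
```

```bash
python3 - <<'E'
from h import *
M=frame(-0.038,0.229); k=np.array([0.4975,0.07,0.1425])
go(k+M[:,2]*(-.014),M@FL)
cv2.imwrite('pics/w2.png',grab_frame('wrist')); cv2.imwrite('pics/s2.png',cv2.resize(grab_frame('scene')[180:330,290:490],None,fx=3.5,fy=3.5))
E
```

```text
d cm [-0.15 -0.25  0.05] r [ 0.001 -0.001  0.005] | now [0.4991 0.0724 0.129 ] t 2.2 F [ 0.1 -0.3  0.1] w 0.498
```

View pics/w2.png

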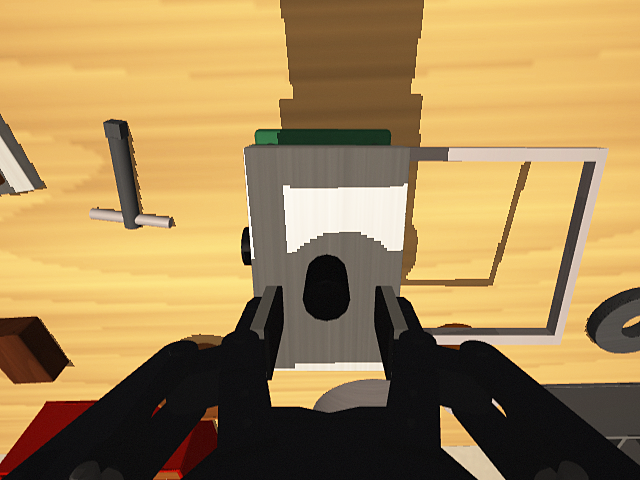

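View pics/s2.png

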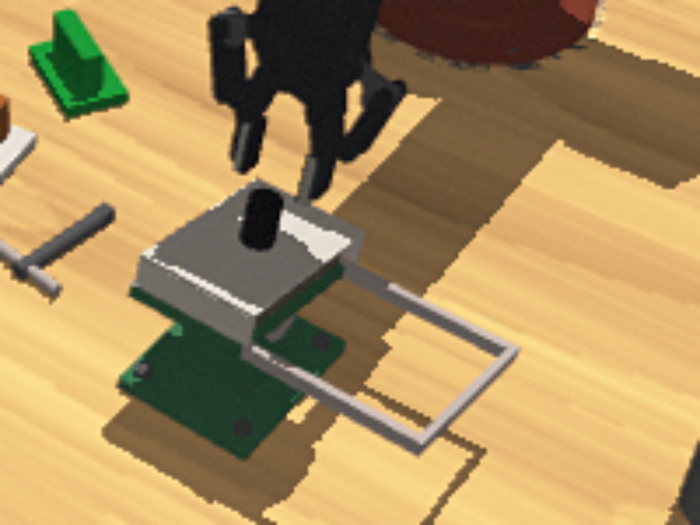

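```bash
python3 - <<'E'
from h import *
st=monitor.state(); Rc=q2R(st['tool_rot']); p=st['tool_pos']
P=[p,p-Rc[:,2]*.03,p-Rc[:,2]*.06,p-Rc[:,2]*.1, p+Rc[:,1]*.021,p-Rc[:,1]*.021]
print((proj(ext('scene'),P)-[290,180])*3.5); print(proj(ext('wrist',st),P)); print(st['joint_pos'],st['joint_efforts'])
E
```

```text
[[262.2546 231.7336]
 [271.0492 194.2783]
 [280.0919 155.7665]
 [292.5532 102.695 ]
 [288.6232 245.2826]
 [236.295  218.3947]]
[[328.8807 271.399 ]
 [329.013  297.0612]
 [329.2006 333.4488]
 [329.6199 414.7601]
 [365.7869 271.3362]
 [291.9697 271.4618]]
[ 0.0009 -0.374   2.1202 -0.0081  1.1723 -1.534 ] [ -0.1913 -20.7035 -37.6157  -0.0316  -0.9441   0.0003]
```

```bash
python3 - <<'E'
from h import *
print(manip.hold_point_z)
E
```

```text
0.0187
```

Call:
play_rows([
  {"dx":-0.1,"dy":-0.2,"dz":0,"rx":0,"ry":0,"rz":0,"claw":0.8},
  {"dx":-0.1,"dy":-0.2,"dz":0,"rx":0,"ry":0,"rz":0,"claw":1},
  {"dx":-0.1,"dy":-0.2,"dz":0,"rx":0,"ry":0,"rz":0,"claw":1},
  {"dx":-0.1,"dy":-0.2,"dz":0,"rx":0,"ry":0,"rz":0,"claw":1},
])

```text
time: 2.7
tool_pos: [0.4991, 0.0703, 0.1285]
tool_rot: [0.112, 0.017, 0.994, -0.002]
contact_force: [0.1, -0.4, -0.7]
gripper_width: -0.003
```

```bash
python3 - <<'E'
from h import *
w=grab_frame('wrist'); s=cv2.resize(grab_frame('scene')[180:330,290:490],None,fx=3.2,fy=3.2)
cv2.imwrite('pics/w3.png',w); cv2.imwrite('pics/s3.png',s)
st=monitor.state(); Rc=q2R(st['tool_rot']); p=st['tool_pos']
P=[p-Rc[:,2]*z for z in (0,.02,.04,.06)]
print((proj(ext('scene'),P)-[290,180])*3.2); print(proj(ext('wrist',st),P)); print(p,st['time'])
E
```

```text
[[236.6121 210.7611]
 [241.9357 188.0052]
 [247.3583 164.8259]
 [252.8829 141.2111]]
[[328.8814 271.3997]
 [328.9648 287.5758]
 [329.0686 307.708 ]
 [329.2014 333.4495]]
[0.4989 0.0702 0.1281] 2.8
```

View pics/w3.png

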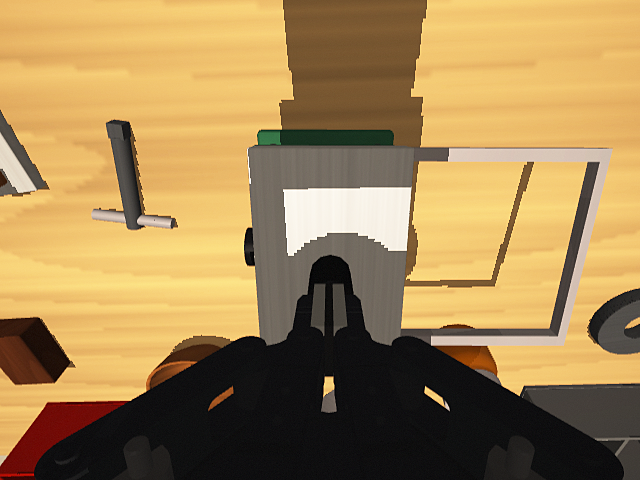

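View pics/s3.png

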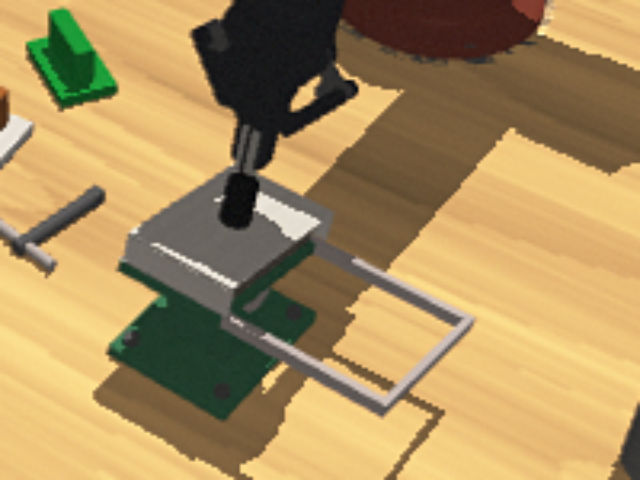

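The reported TCP is inside the knob, yet the fingers shut completely without touching it. Both views put the real fingertips about 4 cm behind the reported TCP, roughly 12 mm above the knob's top. I'll reopen and go down in small steps, checking force and pictures.

Call:
play_rows([
  {"dx":0,"dy":0,"dz":0,"rx":0,"ry":0,"rz":0,"claw":0.5},
  {"dx":0,"dy":0,"dz":0,"rx":0,"ry":0,"rz":0,"claw":0.5},
  {"dx":0,"dy":0,"dz":0,"rx":0,"ry":0,"rz":0,"claw":0.5},
  {"dx":0,"dy":0,"dz":1,"rx":0,"ry":0,"rz":0,"claw":0.5},
  {"dx":0,"dy":0,"dz":2,"rx":0,"ry":0,"rz":0,"claw":0.5},
])

```text
time: 3.3
tool_pos: [0.5036, 0.0701, 0.108]
tool_rot: [0.112, 0.017, 0.994, -0.002]
contact_force: [1.0, 1.2, -0.4]
gripper_width: 0.498
```

```bash
python3 - <<'E'
from h import *
w=grab_frame('wrist'); s=cv2.resize(grab_frame('scene')[180:330,290:490],None,fx=3.2,fy=3.2)
cv2.imwrite('pics/ws4.png',np.hstack([cv2.resize(w[120:420,180:480],None,fx=1.2,fy=1.2),s[:360,:440]]))
st=monitor.state();  p=st['tool_pos'];print(p,st['time'],st['contact_force'],st['joint_pos'])
E
```

```text
[0.5018 0.0701 0.1057] 3.4 [-0.2363  0.343  -0.3364] [-0.0043 -0.3372  2.1295 -0.007   1.1296 -1.5391]
```

View pics/ws4.png

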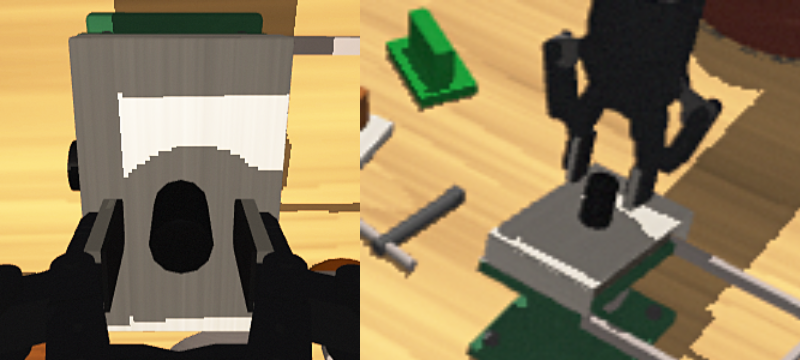

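The pads now flank the knob's top with no contact, and the tips sit about level with point knob, so the tip really is about 38 mm behind the reported TCP. I'll go 11 mm deeper.

Call:
play_rows([
  {"dx":0,"dy":0,"dz":0.5,"rx":0,"ry":0,"rz":0,"claw":0.5},
  {"dx":0,"dy":0,"dz":1.1,"rx":0,"ry":0,"rz":0,"claw":0.6},
  {"dx":0,"dy":0,"dz":1.1,"rx":0,"ry":0,"rz":0,"claw":0.65},
  {"dx":0,"dy":0,"dz":1.1,"rx":0,"ry":0,"rz":0,"claw":0.65},
])

```text
time: 3.8
tool_pos: [0.5041, 0.07, 0.0947]
tool_rot: [0.109, 0.017, 0.994, -0.002]
contact_force: [-0.3, -0.9, 0.8]
gripper_width: 0.35
```

```bash
python3 - <<'E'
from h import *
M=frame(-0.036,0.229)
w=grab_frame('wrist'); s=cv2.resize(grab_frame('scene')[180:330,290:490],None,fx=3.2,fy=3.2)
cv2.imwrite('pics/ws5.png',np.hstack([cv2.resize(w[120:420,180:480],None,fx=1.2,fy=1.2),s[:360,:440]]))
st=monitor.state();  p=st['tool_pos'];print(p,st['time'],st['contact_force'],st['joint_pos'])
d=q2R(st['tool_rot']).T@M[:,1]*100;print('stone y in tool',d); go(p,M@FL)
E
```

```text
[0.5045 0.07   0.0953] 3.9 [ 0.4425 -0.206  -0.1788] [-0.0044 -0.3179  2.133  -0.007   1.1061 -1.5391]
stone y in tool [-0.2267 99.9997  0.0619]
d cm [0. 0. 0.] r [ 0.001 -0.009  0.002] | now [0.5045 0.07   0.0953] t 3.9 F [ 0.4 -0.2 -0.2] w 0.349
```

View pics/ws5.png

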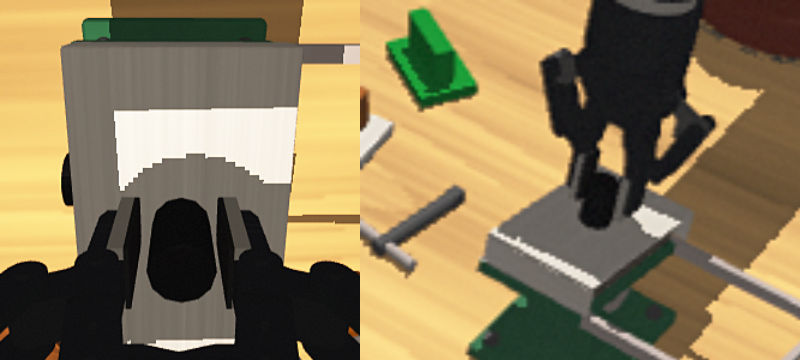

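The knob is between the pads, about 30 mm open with a 24 mm knob. Pushing toward +y now.

Call:
play_rows([
  {"dx":0,"dy":0.8,"dz":0,"rx":0,"ry":0,"rz":0,"claw":0.65},
  {"dx":0,"dy":2,"dz":0,"rx":0,"ry":0,"rz":0,"claw":0.65},
  {"dx":0,"dy":3.5,"dz":0,"rx":0,"ry":0,"rz":0,"claw":0.65},
  {"dx":0,"dy":5,"dz":0,"rx":0,"ry":0,"rz":0,"claw":0.65},
  {"dx":0,"dy":6,"dz":0,"rx":0,"ry":0,"rz":0,"claw":0.65},
])

```text
time: 4.4
tool_pos: [0.5067, 0.1307, 0.0955]
tool_rot: [0.11, 0.016, 0.994, -0.002]
contact_force: [1.5, -3.9, 0.2]
gripper_width: 0.352
```

```bash
python3 - <<'E'
from h import *
M=frame(-0.036,0.229)
w=grab_frame('wrist'); s=cv2.resize(grab_frame('scene')[180:330,310:510],None,fx=3.2,fy=3.2)
cv2.imwrite('pics/ws6.png',np.hstack([cv2.resize(w[120:420,180:480],None,fx=1.2,fy=1.2),s[:360,:440]]))
st=monitor.state();  p=st['tool_pos']
go(np.array([0.5045,0.07,0.0953])+M[:,1]*.118,M@FL)
E
```

```text
d cm [-0.04  5.64  0.03] r [ 0.002 -0.009  0.004] | now [0.5065 0.1316 0.0955] t 4.5 F [-0.9  0.7  0. ] w 0.354
```

View pics/ws6.png

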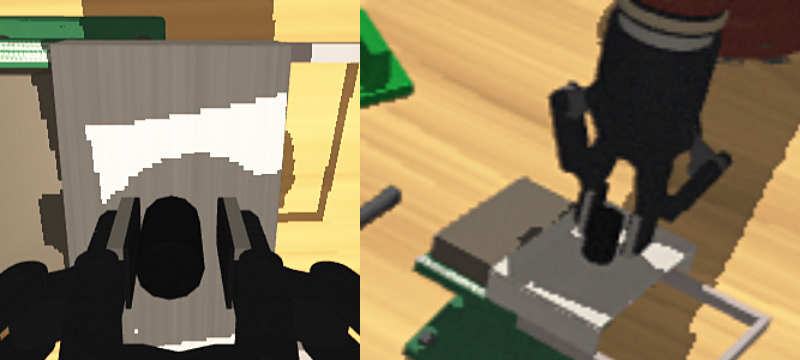

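The cover slides at about 4 N. I'll continue to near the stop.

Call:
play_rows([
  {"dx":0,"dy":1.2,"dz":0,"rx":0,"ry":0,"rz":0,"claw":0.65},
  {"dx":0,"dy":2.5,"dz":0,"rx":0,"ry":0,"rz":0,"claw":0.65},
  {"dx":0,"dy":3.8,"dz":0,"rx":0,"ry":0,"rz":0,"claw":0.65},
  {"dx":0,"dy":5,"dz":0,"rx":0,"ry":0,"rz":0,"claw":0.65},
  {"dx":0,"dy":5.6,"dz":0,"rx":0,"ry":0,"rz":0,"claw":0.65},
])

```text
time: 5.0
tool_pos: [0.5084, 0.1885, 0.0955]
tool_rot: [0.11, 0.015, 0.994, -0.001]
contact_force: [2.7, -3.8, -2.1]
gripper_width: 0.352
```

Call:
play_rows([
  {"dx":0,"dy":0.2,"dz":0,"rx":0,"ry":0,"rz":0,"claw":0.65},
  {"dx":0,"dy":0.3,"dz":0,"rx":0,"ry":0,"rz":0,"claw":0.65},
])

```text
time: 5.2
tool_pos: [0.5084, 0.1904, 0.0954]
tool_rot: [0.11, 0.015, 0.994, -0.003]
contact_force: [1.7, -10.8, 0.5]
gripper_width: 0.349
```

```bash
python3 - <<'E'
from h import *
M=frame(-0.036,0.229)
w=grab_frame('wrist'); s=cv2.resize(grab_frame('scene')[180:330,310:510],None,fx=3.2,fy=3.2)
cv2.imwrite('pics/ws7.png',np.hstack([cv2.resize(w[120:420,180:480],None,fx=1.2,fy=1.2),s[:360,:440]]))
st=monitor.state();  p=st['tool_pos']
go(np.array([0.5045,0.07,0.0953])+M[:,1]*.120,M@FL)
E
```

```text
d cm [-0.03 -0.04  0.03] r [-0.001 -0.009  0.005] | now [0.5085 0.1904 0.0955] t 5.3 F [ 2.6 -7.2 -0.1] w 0.351
```

View pics/ws7.png

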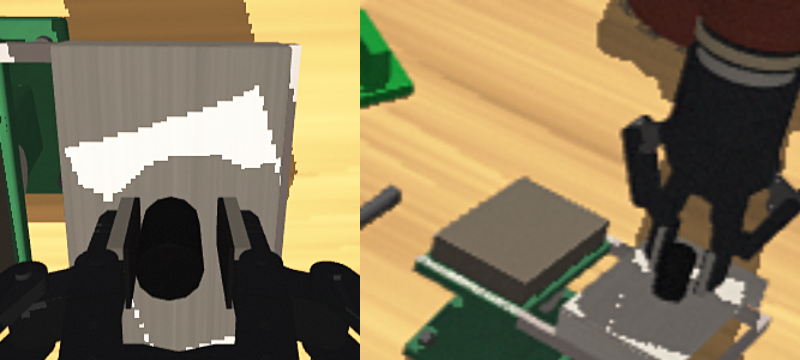

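The push rose to 10.8 N with no further travel, so the cover is on its stop and the stone is fully bare. I'll back off and rise, then view the stone from over it.

Call:
play_rows([
  {"dx":0,"dy":-0.3,"dz":0,"rx":0,"ry":0,"rz":0,"claw":0.65},
  {"dx":0,"dy":-0.3,"dz":-2,"rx":0,"ry":0,"rz":0,"claw":0.5},
  {"dx":0,"dy":-0.3,"dz":-5,"rx":0,"ry":0,"rz":0,"claw":0.3},
  {"dx":0,"dy":-2,"dz":-9,"rx":0,"ry":0,"rz":0,"claw":0},
  {"dx":0,"dy":-6,"dz":-12,"rx":0,"ry":0,"rz":0,"claw":0},
])

```text
time: 5.8
tool_pos: [0.4802, 0.1335, 0.2153]
tool_rot: [0.111, 0.013, 0.994, -0.001]
contact_force: [1.8, -0.4, 0.8]
gripper_width: 0.975
```

Call:
play_rows([
  {"dx":1,"dy":-3,"dz":0,"rx":0,"ry":0,"rz":0,"claw":0},
  {"dx":2,"dy":-6,"dz":0,"rx":0,"ry":0,"rz":0,"claw":0},
  {"dx":2,"dy":-6,"dz":0,"rx":0,"ry":0,"rz":0,"claw":0},
])

```text
time: 6.1
tool_pos: [0.4585, 0.0725, 0.2113]
tool_rot: [0.111, 0.015, 0.994, -0.0]
contact_force: [-0.1, 1.1, 0.3]
gripper_width: 1.0
```

```bash
python3 - <<'E'
from h import *
import pickle
st=monitor.state(); w=grab_frame('wrist'); cv2.imwrite('pics/w8.png',w); pickle.dump(st,open('w8.pkl','wb'))
s=grab_frame('scene'); t=grab_frame('top'); cv2.imwrite('pics/s8.png',s); cv2.imwrite('pics/t8.png',t)
print(st['tool_pos'],st['contact_force'],st['joint_vel'].max())
E
```

```text
[0.4585 0.0725 0.2113] [-0.1228  1.1373  0.268 ] 0.051061288061954674
```

View pics/w8.png

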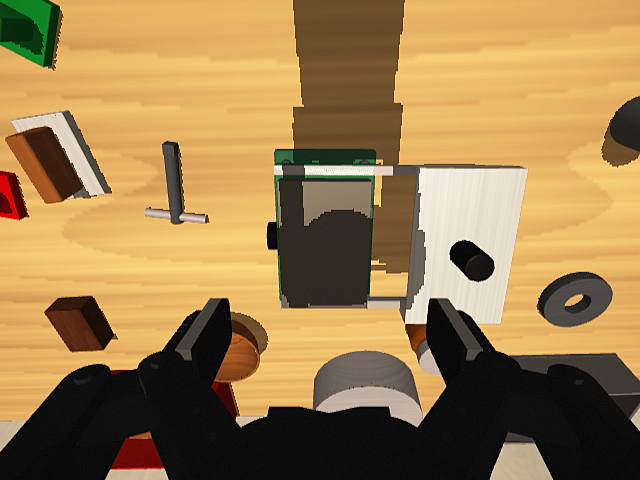

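View pics/s8.png

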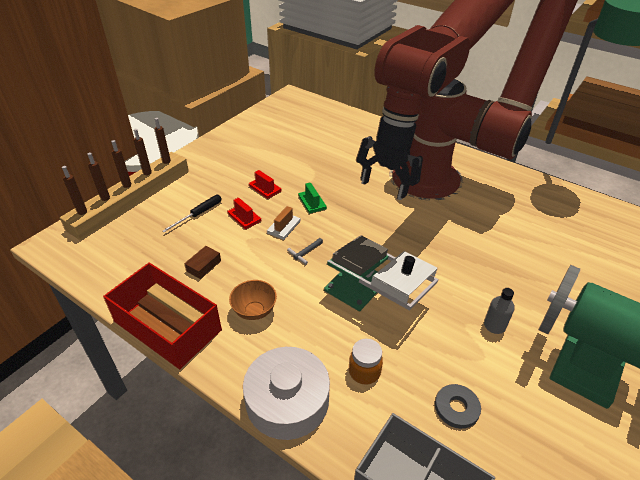

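```bash
python3 - <<'E'
import cv2,numpy as np
w=cv2.imread('pics/w8.png');s=cv2.imread('pics/s8.png');t=cv2.imread('pics/t8.png')
b=lambda i: np.clip(i.astype(float)*1.6,0,255).astype('uint8')
cv2.imwrite('pics/w8c.png',b(cv2.resize(w[145:315,265:390],None,fx=3.5,fy=3.5,interpolation=cv2.INTER_CUBIC)))
cv2.imwrite('pics/s8c.png',b(cv2.resize(s[225:315,320:450],None,fx=6,fy=6,interpolation=cv2.INTER_CUBIC)))
cv2.imwrite('pics/t8c.png',b(cv2.resize(t[205:305,185:320],None,fx=5.5,fy=5.5,interpolation=cv2.INTER_CUBIC)))
E
```

```text
(no output)
```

View pics/w8c.png

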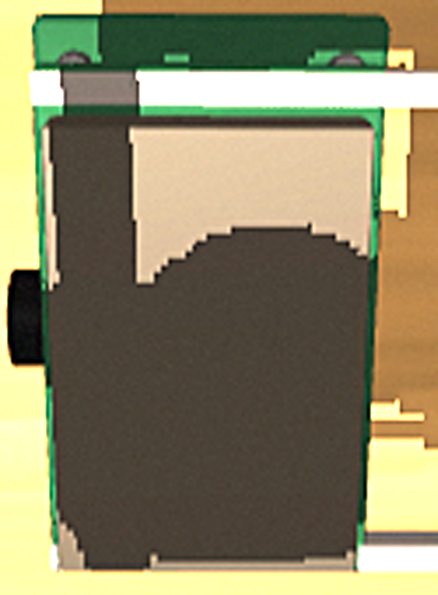

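View pics/s8c.png

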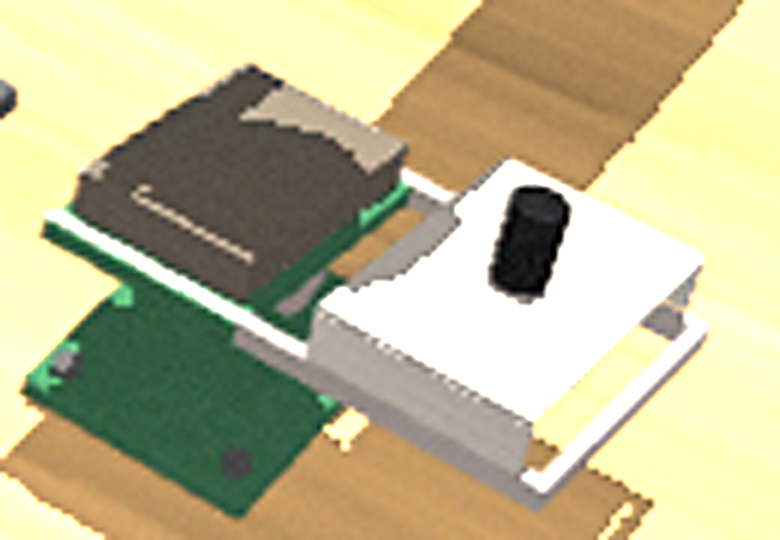

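View pics/t8c.png

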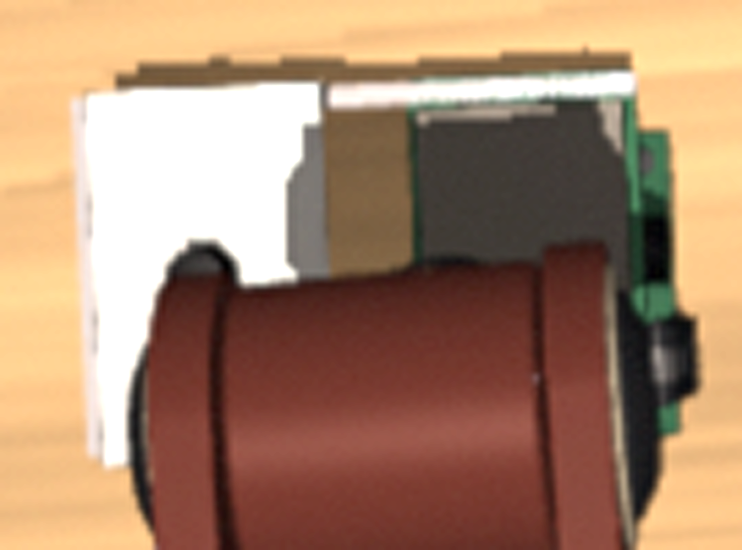

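```bash
python3 - <<'E'
from h import *
import pickle
st=pickle.load(open('w8.pkl','rb'))
Es,Ew=ext('scene'),ext('wrist',st)
s=cr([(255,264),(80,175),(250,67),(407,150)],6,320,225)
w=cr([(357,571),(60,571),(44,127),(373,127)],3.5,265,145)
m=np.array([[60,40,0],[60,-40,0],[-60,-40,0],[-60,40,0]])/1000
X,r=tri([Es,Ew],[s,w]); c=X.mean(0); print(X,r,'lens',[round(np.linalg.norm(X[i]-X[(i+1)%4]),4) for i in range(4)])
M=R.align_vectors(X-c,m)[0].as_matrix(); print('tri',c,'tilt',np.arccos(M[2,2]),'yaw',np.arctan2(M[1,0],M[0,0]),'lev',M[2,1])
# predicted from earlier cover estimate
S0=np.array([0.5043,0.0703,0.1133]);F=frame(-.036,.229)
for tl in (.209,.229,.249):
  F=frame(-.036,tl); print(tl,((proj(Ew,S0+m@F.T)-[265,145]+.5)*3.5-.5).round(0).tolist(), ((proj(Es,S0+m@F.T)-[320,225]+.5)*6-.5).round(0).tolist())
# current cover, knob axis for tilt
t=cr([(512+0,0)],1,0,0)
# cover corners now scene: FL(530,425) FR(318,302) NR(510,158) NL(702,260)
s=cr([(530,425),(318,302),(510,158),(702,260)],6,320,225)
wf=np.array([(500,322),(404,322),(419,167),(527,167)],float)
X,r=tri([Es,Ew],[s,wf]); c2=X.mean(0); m2=np.array([[72,45,0],[72,-45,0],[-72,-45,0],[-72,45,0]])/1000
M=R.align_vectors(X-c2,m2)[0].as_matrix(); print('cover',c2,r,'tilt',np.arccos(M[2,2]),'yaw',np.arctan2(M[1,0],M[0,0]),'lev',M[2,1])
E
```

```text
[[0.5644 0.1055 0.1289]
 [0.5629 0.0258 0.1276]
 [0.4467 0.0313 0.1007]
 [0.45   0.1087 0.0996]] [0.0005 0.0004 0.001  0.    ] lens [np.float64(0.0797), np.float64(0.1194), np.float64(0.0775), np.float64(0.1181)]
tri [0.506  0.0678 0.1142] tilt 0.23934623278032097 yaw -0.03569324736168835 lev 0.002007818664313878
0.209 [[367.0, 562.0], [70.0, 561.0], [51.0, 116.0], [389.0, 117.0]] [[259.0, 272.0], [86.0, 179.0], [254.0, 64.0], [419.0, 147.0]]
0.229 [[368.0, 564.0], [70.0, 564.0], [52.0, 115.0], [389.0, 116.0]] [[260.0, 270.0], [87.0, 176.0], [253.0, 66.0], [418.0, 150.0]]
0.249 [[369.0, 566.0], [69.0, 566.0], [53.0, 114.0], [388.0, 115.0]] [[261.0, 267.0], [87.0, 173.0], [252.0, 68.0], [418.0, 152.0]]
cover [0.5078 0.1867 0.1213] [0.0004 0.0001 0.0007 0.0001] tilt 0.22776769034892766 yaw -0.042660117734446557 lev -0.0194987831973995
```

The stone's face centre comes out at about (0.506, 0.068, 0.114), with tilt about 0.232 and yaw about −0.036. Next I'll go to the block.

```bash
python3 - <<'E'
from h import *
go([.44,-.213,.15],frame(.115,0)@FL)
E
```

```text
d cm [  2.47 -28.83   5.62] r [-0.013  0.222 -0.141] | now [0.4592 0.0748 0.211 ] t 6.25 F [0.9 0.8 0.3] w 0.999
```

Call:
play_rows([
  {"dx":0.5,"dy":-4,"dz":0,"rx":0,"ry":0.05,"rz":-0.03,"claw":0.1},
  {"dx":1,"dy":-9,"dz":0,"rx":0,"ry":0.1,"rz":-0.06,"claw":0.2},
  {"dx":1.5,"dy":-14,"dz":1,"rx":-0.01,"ry":0.16,"rz":-0.1,"claw":0.25},
  {"dx":2,"dy":-19,"dz":2.5,"rx":-0.01,"ry":0.22,"rz":-0.14,"claw":0.25},
  {"dx":2.5,"dy":-24,"dz":4,"rx":-0.013,"ry":0.222,"rz":-0.141,"claw":0.25},
])

```text
time: 6.75
tool_pos: [0.4393, -0.1595, 0.1675]
tool_rot: [0.0, -0.059, 0.998, 0.0]
contact_force: [0.7, 0.5, -0.2]
gripper_width: 0.751
```

```bash
python3 - <<'E'
from h import *
go([.44,-.213,.15],frame(.115,0)@FL)
E
```

```text
d cm [ 0.56 -5.32  1.75] r [0.001 0.001 0.003] | now [ 0.4393 -0.1595  0.1675] t 6.75 F [ 0.7  0.5 -0.2] w 0.751
```

Call:
play_rows([
  {"dx":0.5,"dy":-3,"dz":1,"rx":0,"ry":0,"rz":0,"claw":0.25},
  {"dx":0.6,"dy":-5.3,"dz":1.8,"rx":0,"ry":0,"rz":0,"claw":0.25},
  {"dx":0.6,"dy":-5.3,"dz":1.8,"rx":0,"ry":0,"rz":0,"claw":0.25},
])

```text
time: 7.05
tool_pos: [0.4396, -0.2135, 0.1476]
tool_rot: [-0.001, -0.058, 0.998, 0.002]
contact_force: [-0.4, 0.4, -1.4]
gripper_width: 0.747
```

```bash
python3 - <<'E'
from h import *
import pickle
st=monitor.state(); w=grab_frame('wrist'); cv2.imwrite('pics/w9.png',w); pickle.dump(st,open('w9.pkl','wb'))
print(st['tool_pos'])
cv2.imwrite('pics/w9c.png',cv2.resize(w[150:350,250:410],None,fx=3,fy=3,interpolation=cv2.INTER_CUBIC))
E
```

```text
[ 0.4396 -0.2135  0.1476]
```

View pics/w9.png

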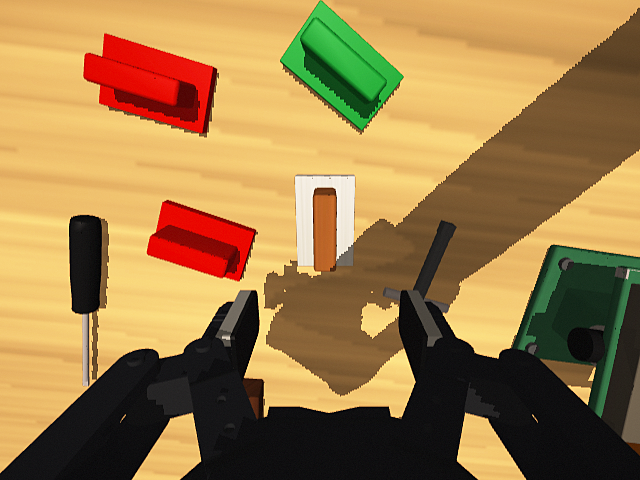

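View pics/w9c.png

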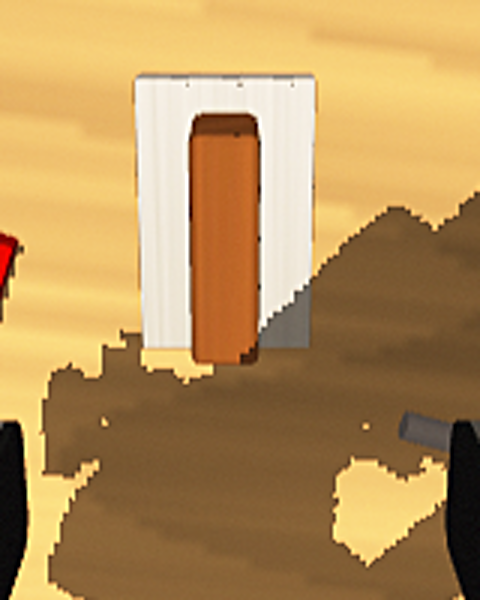

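The wrist view shows the wooden-rib block squarely aligned at (325,230), with the red blocks at (202,240) and (150,80) and the green one at (342,65). I'll compute its centre.

```bash
python3 - <<'E'
from h import *
import pickle
st=pickle.load(open('w9.pkl','rb')); Ew=ext('wrist',st)
r=onz(Ew,cr([(190,135),(260,135),(258,362),(192,362)],3,250,150),.05); print(r,r.mean(0))
q=onz(Ew,cr([(136,78),(315,78),(310,347),(146,347)],3,250,150),.012); print(q,q.mean(0))
for a in (r,q):
  d=(a[2]+a[3]-a[0]-a[1]); print('yaw',np.arctan2(d[1],d[0]),'L',np.linalg.norm(d)/2,'W',np.linalg.norm(a[1]-a[0]),np.linalg.norm(a[2]-a[3]))
E
```

```text
[[ 0.4168 -0.2286  0.05  ]
 [ 0.4146 -0.2096  0.05  ]
 [ 0.4817 -0.2019  0.05  ]
 [ 0.4839 -0.2212  0.05  ]] [ 0.4492 -0.2153  0.05  ]
[[ 0.4089 -0.2475  0.012 ]
 [ 0.4026 -0.1931  0.012 ]
 [ 0.4911 -0.1824  0.012 ]
 [ 0.4973 -0.2366  0.012 ]] [ 0.45   -0.2149  0.012 ]
yaw 0.11200611946110539 L 0.06751752689730203 W 0.019112854158921472 0.019371801446231938
yaw 0.12148812764946727 L 0.0890637893221033 W 0.054673005500643336 0.054521411188330864
```

```bash
python3 - <<'E'
from h import *
go([.4495,-.215,.03],frame(.115,0)@FL)
E
```

```text
d cm [-0.93 -0.41 11.83] r [ 0.003 -0.001  0.003] | now [ 0.4399 -0.2124  0.1484] t 7.1 F [ 0.1  0.1 -0.9] w 0.751
```

Call:
play_rows([
  {"dx":-0.5,"dy":-0.2,"dz":2.5,"rx":0,"ry":0,"rz":0,"claw":0.25},
  {"dx":-0.9,"dy":-0.4,"dz":5,"rx":0.003,"ry":0,"rz":0.003,"claw":0.3},
  {"dx":-0.9,"dy":-0.4,"dz":8,"rx":0.003,"ry":0,"rz":0.003,"claw":0.35},
  {"dx":-0.9,"dy":-0.4,"dz":10.5,"rx":0.003,"ry":0,"rz":0.003,"claw":0.4},
  {"dx":-0.9,"dy":-0.4,"dz":11.8,"rx":0.003,"ry":0,"rz":0.003,"claw":0.4},
])

```text
time: 7.6
tool_pos: [0.4487, -0.2124, 0.0282]
tool_rot: [-0.002, -0.059, 0.998, 0.001]
contact_force: [-0.9, 0.8, 0.2]
gripper_width: 0.6
```

```bash
python3 - <<'E'
from h import *
go([.4495,-.215,-.022],frame(.115,0)@FL)
w=grab_frame('wrist'); s=cv2.resize(grab_frame('scene')[165:265,230:340],None,fx=4,fy=4)
cv2.imwrite('pics/ws10.png',np.hstack([cv2.resize(w[150:450,180:480],(400,400)),s]))
E
```

```text
d cm [-0.06 -0.28  5.02] r [ 0.003 -0.003  0.002] | now [ 0.4487 -0.2124  0.0282] t 7.6 F [-0.9  0.8  0.2] w 0.6
```

View pics/ws10.png

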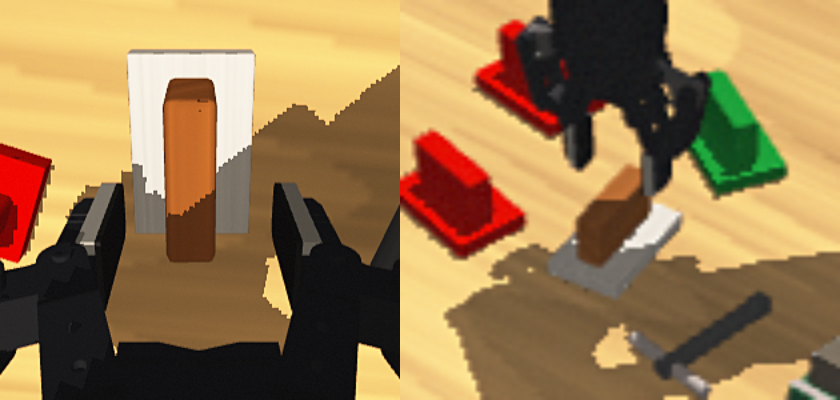

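Call:
play_rows([
  {"dx":-0.1,"dy":-0.3,"dz":1,"rx":0,"ry":0,"rz":0,"claw":0.4},
  {"dx":-0.1,"dy":-0.3,"dz":2.3,"rx":0,"ry":0,"rz":0,"claw":0.4},
  {"dx":-0.1,"dy":-0.3,"dz":2.3,"rx":0,"ry":0,"rz":0,"claw":0.4},
])

```text
time: 8.0
tool_pos: [0.4488, -0.215, 0.0042]
tool_rot: [-0.003, -0.058, 0.998, 0.002]
contact_force: [0.2, 0.2, 0.3]
gripper_width: 0.602
```

```bash
python3 - <<'E'
from h import *
go([.4495,-.215,-.022],frame(.115,0)@FL)
st=monitor.state(); Rc=q2R(st['tool_rot']); p=st['tool_pos']
w=grab_frame('wrist'); s=cv2.resize(grab_frame('scene')[165:265,230:340],None,fx=4,fy=4)
cv2.imwrite('pics/ws11.png',np.hstack([cv2.resize(w[150:450,180:480],(400,400)),s]))
P=[p-Rc[:,2]*z+Rc[:,1]*y for z in (.02,.03,.04,.05) for y in (-.025,0,.025)]
print(((proj(ext('scene'),P)-[230,165])*4+[400,0]).round(0).tolist())
E
```

```text
d cm [-0.09 -0.03  2.61] r [ 0.005 -0.005  0.002] | now [ 0.4488 -0.215   0.0042] t 8.0 F [0.2 0.2 0.3] w 0.602
[[583.0, 211.0], [614.0, 223.0], [645.0, 234.0], [583.0, 201.0], [613.0, 212.0], [644.0, 224.0], [582.0, 190.0], [613.0, 201.0], [644.0, 213.0], [581.0, 178.0], [612.0, 190.0], [643.0, 201.0]]
```

View pics/ws11.png

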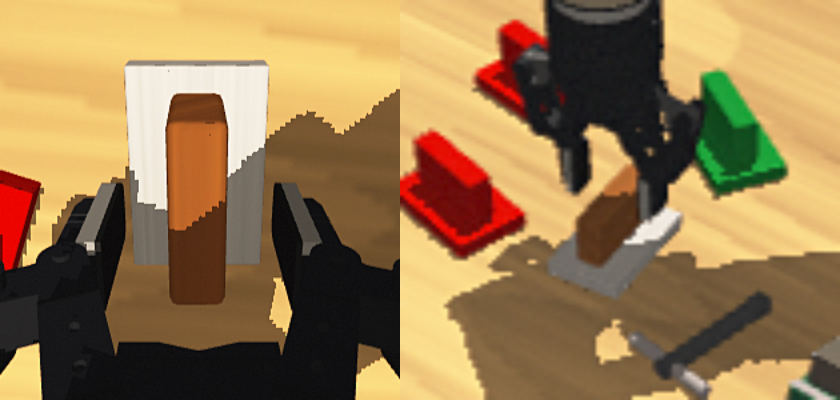

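The tips project at about 40 mm behind the TCP again, so they are at z ≈ 0.044. I'll go down 24 mm and close.

Call:
play_rows([
  {"dx":-0.1,"dy":0,"dz":1,"rx":0.005,"ry":-0.005,"rz":0,"claw":0.4},
  {"dx":-0.1,"dy":0,"dz":2,"rx":0.005,"ry":-0.005,"rz":0,"claw":0.4},
  {"dx":-0.1,"dy":0,"dz":2.4,"rx":0.005,"ry":-0.005,"rz":0,"claw":0.4},
])

```text
time: 8.4
tool_pos: [0.4495, -0.2148, -0.0201]
tool_rot: [-0.0, -0.058, 0.998, -0.0]
contact_force: [0.5, 0.4, 0.6]
gripper_width: 0.596
```

```bash
python3 - <<'E'
from h import *
go([.4495,-.215,-.020],frame(.115,0)@FL)
w=grab_frame('wrist'); s=cv2.resize(grab_frame('scene')[165:265,230:340],None,fx=4,fy=4)
cv2.imwrite('pics/ws12.png',np.hstack([cv2.resize(w[150:450,180:480],(400,400)),s]))
E
```

```text
d cm [-0.   -0.02 -0.01] r [-0.    -0.     0.001] | now [ 0.4495 -0.2148 -0.0201] t 8.4 F [0.5 0.4 0.6] w 0.596
```

View pics/ws12.png

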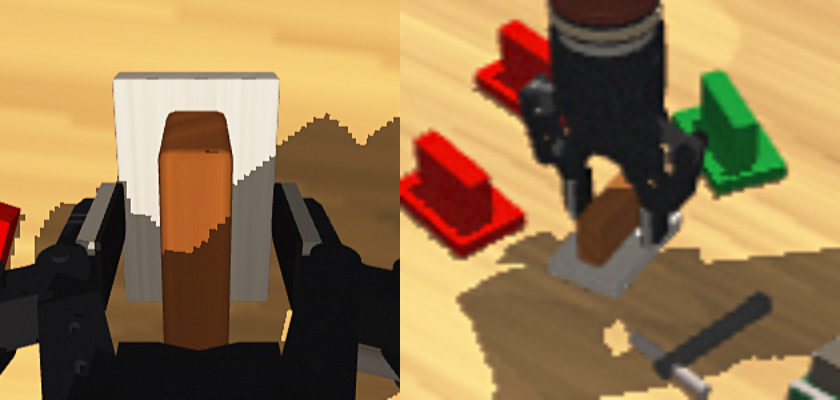

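Both fingers straddle the rib and there is no contact force. Closing.

Call:
play_rows([
  {"dx":0,"dy":0,"dz":0,"rx":0,"ry":0,"rz":0,"claw":0.6},
  {"dx":0,"dy":0,"dz":0,"rx":0,"ry":0,"rz":0,"claw":0.8},
  {"dx":0,"dy":0,"dz":0,"rx":0,"ry":0,"rz":0,"claw":1},
  {"dx":0,"dy":0,"dz":0,"rx":0,"ry":0,"rz":0,"claw":1},
  {"dx":0,"dy":0,"dz":0,"rx":0,"ry":0,"rz":0,"claw":1},
])

```text
time: 9.0
tool_pos: [0.4498, -0.215, -0.0195]
tool_rot: [-0.0, -0.058, 0.998, -0.0]
contact_force: [0.0, 0.4, 0.5]
gripper_width: 0.226
```

```bash
python3 - <<'E'
from h import *
go([.4495,-.215,-.020],frame(.115,0)@FL); print(monitor.state()['ft_torque'])
E
```

```text
d cm [0.02 0.   0.05] r [-0.    -0.     0.001] | now [ 0.4498 -0.215  -0.0195] t 9.0 F [0.  0.4 0.5] w 0.226
[ 0.0498 -0.0057  0.0097]
```

Gripped at 19 mm of opening. Lifting.

Call:
play_rows([
  {"dx":0,"dy":0,"dz":-1,"rx":0,"ry":0,"rz":0,"claw":1},
  {"dx":0,"dy":0,"dz":-3,"rx":0,"ry":0,"rz":0,"claw":1},
  {"dx":0,"dy":0,"dz":-7,"rx":0,"ry":0,"rz":0,"claw":1},
  {"dx":0,"dy":0,"dz":-12,"rx":0,"ry":0,"rz":0,"claw":1},
  {"dx":0,"dy":0,"dz":-16,"rx":0,"ry":0,"rz":0,"claw":1},
])

```text
time: 9.5
tool_pos: [0.4498, -0.2149, 0.1433]
tool_rot: [0.001, -0.058, 0.998, -0.001]
contact_force: [1.3, -0.4, -1.1]
gripper_width: 0.222
```

```bash
python3 - <<'E'
from h import *
F=frame(-.036,.232); S=np.array([.506,.068,.114])
go(S+F[:,2]*(.07-.0195),F@FL); print(monitor.state()['ft_torque'])
w=grab_frame('wrist'); s=cv2.resize(grab_frame('scene')[165:265,230:340],None,fx=4,fy=4)
cv2.imwrite('pics/ws13.png',np.hstack([cv2.resize(w[150:450,180:480],(400,400)),s]))
E
```

```text
d cm [-7.72 27.62 -2.01] r [ 0.016 -0.231  0.152] | now [ 0.4498 -0.2149  0.1433] t 9.5 F [ 1.3 -0.4 -1.1] w 0.222
[-0.005  -0.0813  0.0572]
```

View pics/ws13.png

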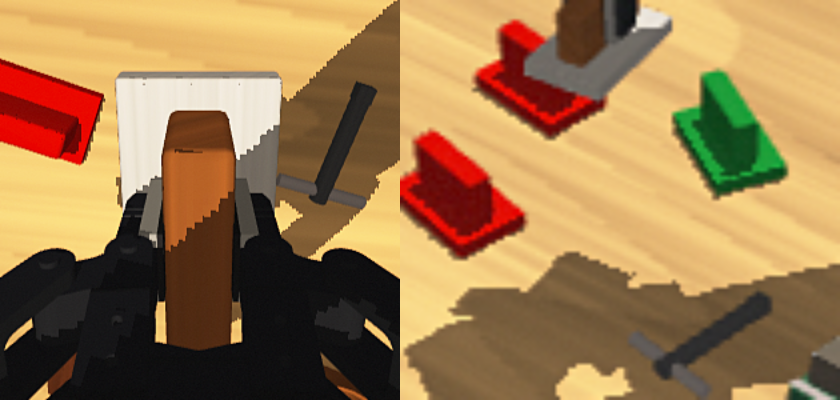

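The block is held square, its sole parallel to how it lay. Transporting to above the stone.

Call:
play_rows([
  {"dx":-1,"dy":3,"dz":-3,"rx":0,"ry":-0.03,"rz":0.02,"claw":1},
  {"dx":-2,"dy":7,"dz":-5,"rx":0,"ry":-0.08,"rz":0.05,"claw":1},
  {"dx":-3.5,"dy":12,"dz":-5,"rx":0.01,"ry":-0.13,"rz":0.08,"claw":1},
  {"dx":-5,"dy":17,"dz":-5,"rx":0.01,"ry":-0.18,"rz":0.12,"claw":1},
  {"dx":-6.5,"dy":22,"dz":-4,"rx":0.016,"ry":-0.231,"rz":0.152,"claw":1},
])

```text
time: 10.1
tool_pos: [0.491, 0.0031, 0.1892]
tool_rot: [0.123, 0.019, 0.992, -0.005]
contact_force: [1.0, -1.0, -2.8]
gripper_width: 0.227
```

```bash
python3 - <<'E'
from h import *
F=frame(-.036,.232); S=np.array([.506,.068,.114])
go(S+F[:,2]*(.06-.0195),F@FL)
E
```

```text
d cm [0.55 6.56 3.51] r [-0.006  0.015 -0.001] | now [0.491  0.0031 0.1892] t 10.1 F [ 1.  -1.  -2.8] w 0.227
```

Call:
play_rows([
  {"dx":0.3,"dy":3,"dz":0.5,"rx":-0.006,"ry":0.01,"rz":0,"claw":1},
  {"dx":0.55,"dy":6,"dz":1.5,"rx":-0.006,"ry":0.015,"rz":0,"claw":1},
  {"dx":0.55,"dy":6.6,"dz":3,"rx":-0.006,"ry":0.015,"rz":0,"claw":1},
  {"dx":0.55,"dy":6.6,"dz":3.5,"rx":-0.006,"ry":0.015,"rz":0,"claw":1},
  {"dx":0.55,"dy":6.6,"dz":3.5,"rx":-0.006,"ry":0.015,"rz":0,"claw":1},
])

```text
time: 10.6
tool_pos: [0.4952, 0.0686, 0.1512]
tool_rot: [0.113, 0.018, 0.993, -0.002]
contact_force: [-0.3, 0.0, -2.7]
gripper_width: 0.225
```

```bash
python3 - <<'E'
from h import *
F=frame(-.036,.232); S=np.array([.506,.068,.114])
go(S+F[:,2]*(.0-.0195),F@FL); print(monitor.state()['ft_torque'])
w=grab_frame('wrist'); s=cv2.resize(grab_frame('scene')[200:310,315:425],(400,400),interpolation=cv2.INTER_CUBIC)
cv2.imwrite('pics/ws14.png',np.hstack([cv2.resize(w[150:450,180:480],(400,400)),s]))
E
```

```text
d cm [-0.22 -0.02  5.82] r [-0.    -0.005 -0.001] | now [0.4952 0.0686 0.1512] t 10.6 F [-0.3  0.  -2.7] w 0.225
[0.0145 0.1989 0.04  ]
```

View pics/ws14.png

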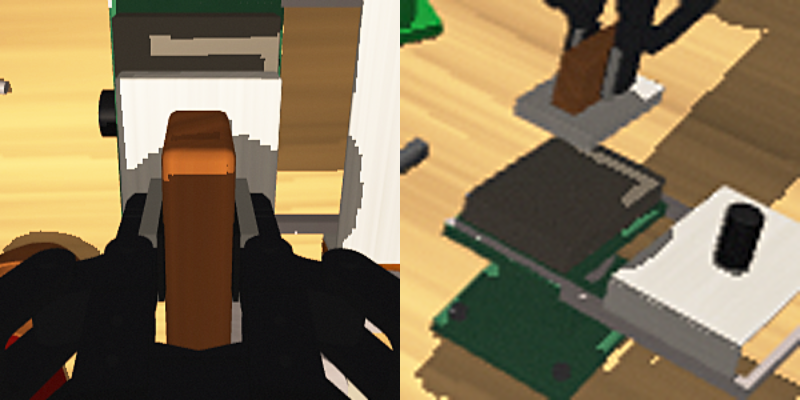

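Call:
play_rows([
  {"dx":-0.2,"dy":0,"dz":1.5,"rx":0,"ry":-0.005,"rz":0,"claw":1},
  {"dx":-0.2,"dy":0,"dz":3,"rx":0,"ry":-0.005,"rz":0,"claw":1},
  {"dx":-0.2,"dy":0,"dz":4,"rx":0,"ry":-0.005,"rz":0,"claw":1},
  {"dx":-0.2,"dy":0,"dz":4.5,"rx":0,"ry":-0.005,"rz":0,"claw":1},
  {"dx":-0.2,"dy":0,"dz":4.5,"rx":0,"ry":-0.005,"rz":0,"claw":1},
])

```text
time: 11.2
tool_pos: [0.5085, 0.0672, 0.1096]
tool_rot: [0.117, 0.019, 0.993, -0.002]
contact_force: [-0.6, -0.0, -2.1]
gripper_width: 0.223
```

```bash
cat > look.py <<'E'
from h import *
import sys
F=frame(-.036,.232); S=np.array([.506,.068,.114])
go(S+F[:,2]*(.0-.0195),F@FL); st=monitor.state(); Rc=q2R(st['tool_rot'])
print('F tool',Rc.T@st['contact_force'],'T tool',Rc.T@st['ft_torque'],'T w',st['ft_torque'])
if len(sys.argv)>1:
    w=grab_frame('wrist'); s=cv2.resize(grab_frame('scene')[205:305,325:425],(400,400),interpolation=cv2.INTER_CUBIC)
    cv2.imwrite('pics/'+sys.argv[1],np.hstack([cv2.resize(w[150:450,180:480],(400,400)),s]))
E
python3 look.py ws15.png
```

```text
d cm [0.15 0.07 1.46] r [-0.001  0.003 -0.003] | now [0.5085 0.0672 0.1096] t 11.2 F [-0.6 -0.  -2.1] w 0.223
F tool [ 1.1125 -0.0544  1.8846] T tool [-0.044   0.1902 -0.0245] T w [0.0445 0.1886 0.0341]
```

View pics/ws15.png

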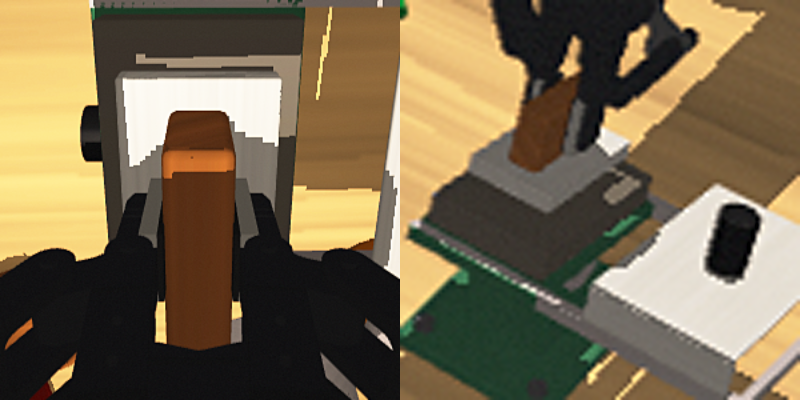

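The sole is centred over the stone, with margins about equal left and right. I'll ease down from here.

Call:
play_rows([
  {"dx":0.1,"dy":0.1,"dz":0.4,"rx":0,"ry":0,"rz":0,"claw":1},
  {"dx":0.1,"dy":0.1,"dz":0.8,"rx":0,"ry":0,"rz":0,"claw":1},
  {"dx":0.1,"dy":0.1,"dz":0.9,"rx":0,"ry":0,"rz":0,"claw":1},
  {"dx":0.1,"dy":0.1,"dz":0.9,"rx":0,"ry":0,"rz":0,"claw":1},
])

```text
time: 11.7
tool_pos: [0.5102, 0.0684, 0.1015]
tool_rot: [0.118, 0.019, 0.993, -0.002]
contact_force: [-0.3, 0.5, -2.8]
gripper_width: 0.225
```

```bash
python3 look.py ws16.png
```

```text
d cm [ 0.12 -0.06  0.63] r [-0.     0.004 -0.002] | now [0.5102 0.0684 0.1015] t 11.7 F [-0.3  0.5 -2.8] w 0.225
F tool [1.0017 0.4446 2.6756] T tool [ 0.0768  0.1684 -0.0322] T w [-0.0757  0.1714  0.0133]
```

View pics/ws16.png

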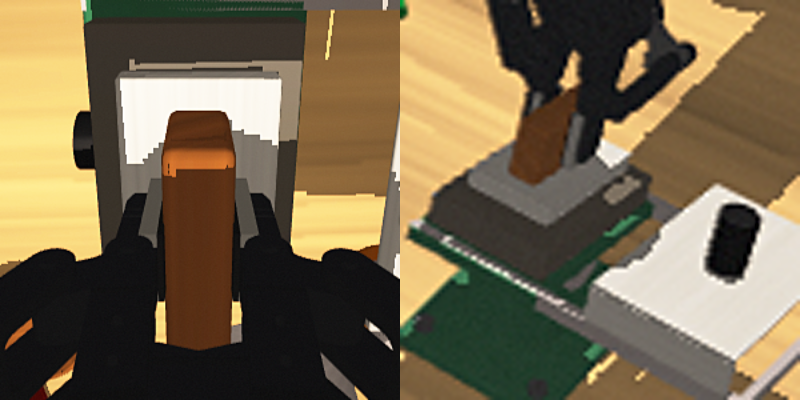

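```bash
python3 - <<'E'
from h import *
F=frame(-.036,.232); S=np.array([.506,.068,.114])
st=monitor.state();E=ext('wrist',st);Rc=q2R(st['tool_rot'])
f=lambda P:((proj(E,P)-[180,150]+.5)*4/3-.5).round(1)
print('stone near corners pred',f(S+np.array([[-.06,.04,0],[-.06,-.04,0]])@F.T))
B=Rc@FL; so=st['tool_pos']-Rc[:,2]*.0195
for z in (0,.012): print('sole near',z,f(so+np.array([[-.045,.028,z],[-.045,-.028,z]])@B.T))
w=cv2.imread('pics/ws16.png')[:140,60:340]; cv2.imwrite('pics/w16c.png',np.clip(cv2.resize(w,None,fx=2.8,fy=2.8,interpolation=cv2.INTER_CUBIC)*1.3,0,255))
E
```

```text
stone near corners pred [[308.5  19.4]
 [ 84.5  20.3]]
sole near 0 [[277.5  68.6]
 [119.8  68.8]]
sole near 0.012 [[283.6  76.5]
 [113.9  76.8]][ WARN:0@0.713] global loadsave.cpp:1063 imwrite_ Unsupported depth image for selected encoder is fallbacked to CV_8U.
```

View pics/w16c.png

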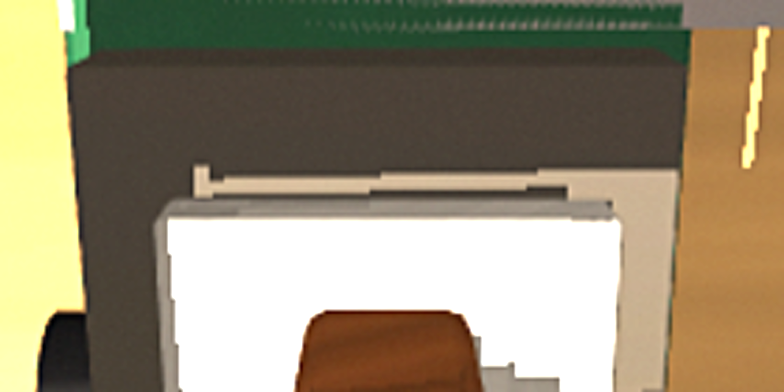

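Prediction and picture agree to about 2 mm, with the sole about 1.5 mm too far in +y. I'll correct that and press down slowly.

Call:
play_rows([
  {"dx":0,"dy":-0.1,"dz":0.2,"rx":0,"ry":0,"rz":0,"claw":1},
  {"dx":0,"dy":-0.1,"dz":0.4,"rx":0,"ry":0,"rz":0,"claw":1},
  {"dx":0,"dy":-0.1,"dz":0.4,"rx":0,"ry":0,"rz":0,"claw":1},
])

```text
time: 12.1
tool_pos: [0.5111, 0.0673, 0.0975]
tool_rot: [0.118, 0.019, 0.993, -0.002]
contact_force: [-0.2, 0.1, -3.0]
gripper_width: 0.225
```

```bash
python3 look.py
```

```text
d cm [0.12 0.05 0.22] r [-0.     0.004 -0.003] | now [0.5111 0.0673 0.0975] t 12.1 F [-0.2  0.1 -3. ] w 0.225
F tool [0.948  0.1103 2.8521] T tool [ 0.0125  0.2383 -0.0146] T w [-0.0063  0.2387  0.0113]
```

Call:
play_rows([
  {"dx":0,"dy":0,"dz":0.1,"rx":0,"ry":0,"rz":0,"claw":1},
  {"dx":0,"dy":0,"dz":0.2,"rx":0,"ry":0,"rz":0,"claw":1},
  {"dx":0,"dy":0,"dz":0.2,"rx":0,"ry":0,"rz":0,"claw":1},
])

```text
time: 12.4
tool_pos: [0.5115, 0.0673, 0.096]
tool_rot: [0.118, 0.019, 0.993, -0.002]
contact_force: [-3.2, -0.1, 2.9]
gripper_width: 0.227
```

```bash
python3 look.py
```

```text
d cm [0.13 0.05 0.07] r [-0.001  0.004 -0.003] | now [0.5115 0.0673 0.096 ] t 12.4 F [-3.2 -0.1  2.9] w 0.227
F tool [ 2.4348 -0.2332 -3.5875] T tool [ 0.0128  0.7309 -0.0323] T w [0.0082 0.7312 0.0284]
```

Contact: about 6.4 N net of the 2.8 N weight. The moment about tool y suggests the near edge touched first, as the tool is about 0.007 rad steeper than my median tilt. I'll ease the pitch by a little and re-read.

Call:
play_rows([
  {"dx":0,"dy":0,"dz":0,"rx":0,"ry":0.004,"rz":0,"claw":1},
  {"dx":0,"dy":0,"dz":0,"rx":0,"ry":0.008,"rz":0,"claw":1},
  {"dx":0,"dy":0,"dz":0,"rx":0,"ry":0.008,"rz":0,"claw":1},
])

```text
time: 12.7
tool_pos: [0.5117, 0.0673, 0.0961]
tool_rot: [0.114, 0.019, 0.993, -0.002]
contact_force: [-0.5, -0.8, -0.2]
gripper_width: 0.225
```

```bash
python3 look.py ws17.png
```

```text
d cm [0.15 0.05 0.08] r [-0.    -0.004 -0.003] | now [0.5117 0.0673 0.0961] t 12.7 F [-0.5 -0.8 -0.2] w 0.225
F tool [ 0.4983 -0.7818  0.1229] T tool [ 0.0124  0.1896 -0.0289] T w [-0.0113  0.1902  0.0254]
```

View pics/ws17.png

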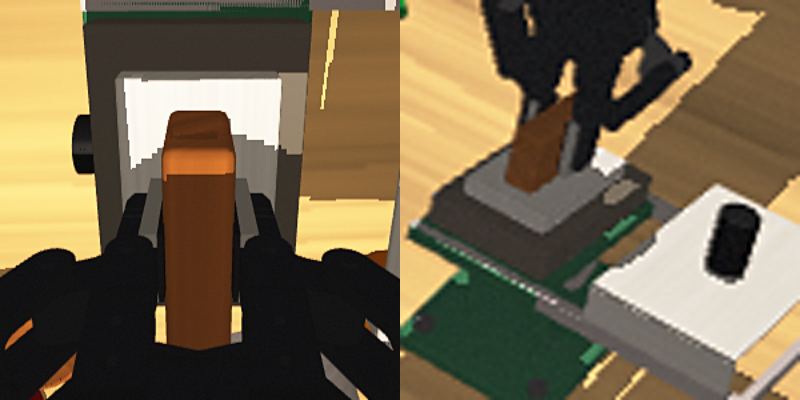

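The moment is back to its free-air value with light contact, so the contact is now near-centred. I'll press further.

Call:
play_rows([
  {"dx":0,"dy":0,"dz":0.05,"rx":0,"ry":0,"rz":0,"claw":1},
  {"dx":0,"dy":0,"dz":0.1,"rx":0,"ry":0,"rz":0,"claw":1},
  {"dx":0,"dy":0,"dz":0.1,"rx":0,"ry":0,"rz":0,"claw":1},
])

```text
time: 13.1
tool_pos: [0.5118, 0.0673, 0.0961]
tool_rot: [0.114, 0.019, 0.993, -0.002]
contact_force: [-7.9, -0.1, 7.3]
gripper_width: 0.223
```

```bash
python3 look.py
```

```text
d cm [0.15 0.05 0.07] r [-0.001 -0.004 -0.002] | now [0.5118 0.0673 0.0961] t 13.1 F [-7.9 -0.1  7.3] w 0.223
F tool [ 6.0823 -0.3617 -8.8587] T tool [ 0.0639  0.8831 -0.0359] T w [-0.0363  0.8851  0.0205]
```

Call:
play_rows([
  {"dx":0.02,"dy":0,"dz":0.1,"rx":0,"ry":0,"rz":0,"claw":1},
  {"dx":0.05,"dy":0,"dz":0.1,"rx":0,"ry":0,"rz":0,"claw":1},
  {"dx":0.05,"dy":0,"dz":0.1,"rx":0,"ry":0,"rz":0,"claw":1},
  {"dx":0.05,"dy":0,"dz":0.1,"rx":0,"ry":0,"rz":0,"claw":1},
])

```text
time: 13.5
tool_pos: [0.5118, 0.0673, 0.096]
tool_rot: [0.114, 0.019, 0.993, -0.002]
contact_force: [-4.0, -1.0, 5.3]
gripper_width: 0.219
```

```bash
python3 look.py ws18.png; python3 look.py; python3 -c "
from h import *
grab_frame('top');grab_frame('top')"; python3 look.py
```

```text
d cm [0.15 0.05 0.07] r [-0.001 -0.004 -0.002] | now [0.5118 0.0673 0.096 ] t 13.5 F [-4.  -1.   5.3] w 0.219
F tool [ 2.6822 -1.125  -6.0562] T tool [-0.0292  0.5488 -0.0071] T w [0.0479 0.5473 0.0134]
d cm [0.15 0.05 0.07] r [-0.001 -0.004 -0.002] | now [0.5118 0.0673 0.0961] t 13.6 F [-5.8  0.1  5.8] w 0.228
F tool [ 4.3101 -0.0825 -6.9221] T tool [-0.0348  0.6158  0.0444] T w [ 0.0676  0.6137 -0.0355]
d cm [0.15 0.05 0.07] r [-0.001 -0.004 -0.002] | now [0.5118 0.0673 0.096 ] t 13.7 F [-5.3 -0.2  4.5] w 0.224
F tool [ 4.154  -0.3646 -5.6153] T tool [-0.0444  0.5957  0.0373] T w [ 0.0746  0.5932 -0.0264]
```

View pics/ws18.png

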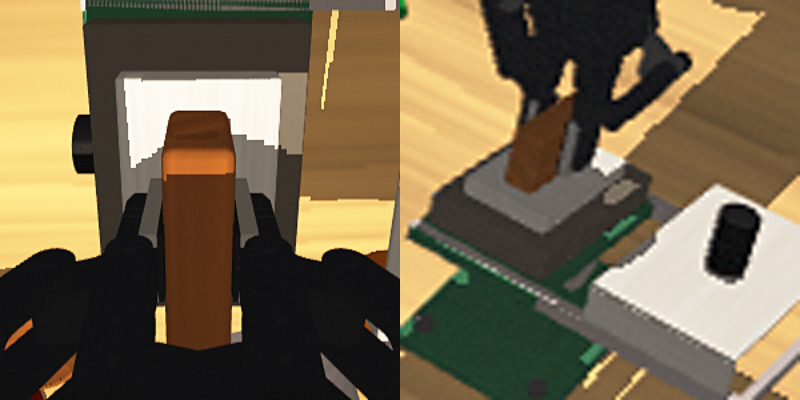

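Call:
play_rows([
  {"dx":0.05,"dy":0,"dz":0.1,"rx":0,"ry":0,"rz":0,"claw":1},
  {"dx":0.06,"dy":0,"dz":0.14,"rx":0,"ry":0,"rz":0,"claw":1},
  {"dx":0.06,"dy":0,"dz":0.14,"rx":0,"ry":0,"rz":0,"claw":1},
  {"dx":0.06,"dy":0,"dz":0.14,"rx":0,"ry":0,"rz":0,"claw":1},
])

```text
time: 14.1
tool_pos: [0.5118, 0.0673, 0.096]
tool_rot: [0.114, 0.019, 0.993, -0.002]
contact_force: [-7.6, -0.8, 7.7]
gripper_width: 0.228
```

```bash
python3 look.py; python3 - <<'E'
from h import *
w=grab_frame('wrist'); s=grab_frame('scene')
cv2.imwrite('pics/s19.png',cv2.resize(s[230:285,325:395],None,fx=9,fy=9,interpolation=cv2.INTER_CUBIC))
cv2.imwrite('pics/w19.png',cv2.resize(w[150:330,230:420],None,fx=3.2,fy=3.2,interpolation=cv2.INTER_CUBIC))
E
python3 look.py
```

```text
d cm [0.15 0.05 0.07] r [-0.001 -0.003 -0.002] | now [0.5118 0.0673 0.096 ] t 14.1 F [-7.6 -0.8  7.7] w 0.228
F tool [ 5.5945 -1.0557 -9.2087] T tool [ 0.0488  0.8196 -0.0032] T w [-0.0167  0.8208 -0.0082]
d cm [0.15 0.05 0.07] r [-0.001 -0.003 -0.002] | now [0.5118 0.0673 0.096 ] t 14.2 F [-7.3 -1.2  7.7] w 0.228
F tool [ 5.3022 -1.5243 -9.0976] T tool [-0.0446  0.8146  0.0167] T w [ 0.0785  0.8122 -0.0064]
```

View pics/s19.png

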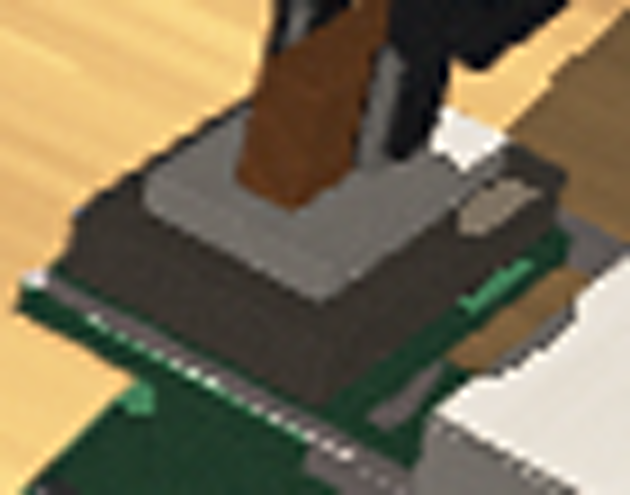

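View pics/w19.png

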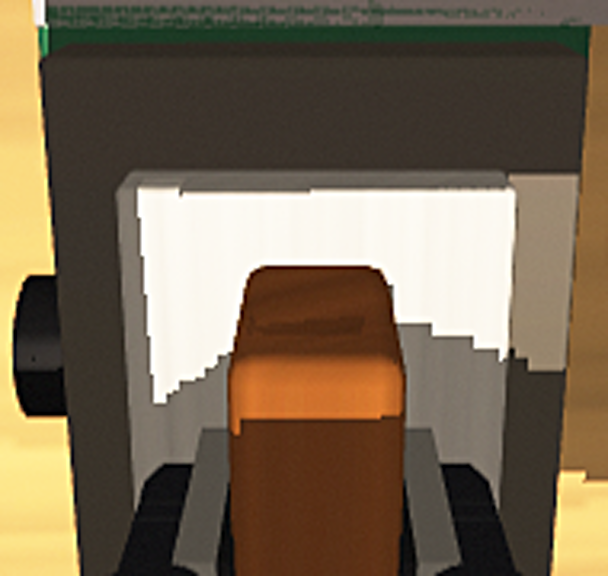

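```bash
python3 - <<'E'
from h import *
F=frame(-.036,.230); st=monitor.state();E=ext('wrist',st);Rc=q2R(st['tool_rot'])
S=np.array([.506,.068,.114]); 
p=cr([(42,60),(588,60),(117,172),(516,172)],3.2,230,150)
o,d=ray(E,p)
for h in (0,-.006):
  P=o+d*(((S+F[:,2]*h-o)@F[:,2])/(d@F[:,2]))[:,None]; L=(P-S)@F*1000; print(h,L.round(1), 'dx near',L[2:,0].mean()-L[:2,0].mean(),'y c',L[:2,1].mean(),L[2:,1].mean(),'widths',L[1,1]-L[0,1],L[3,1]-L[2,1],'yaw',(L[3,0]-L[2,0])/(L[3,1]-L[2,1])-(L[1,0]-L[0,0])/(L[1,1]-L[0,1]))
E
```

```text
0 [[-58.9 -40.    0. ]
 [-58.6  38.7  -0. ]
 [-42.4 -30.2   0. ]
 [-42.1  29.2  -0. ]] dx near 16.4992431786458 y c -0.6850110956698146 -0.5289251049659089 widths 78.72886604702813 59.40562905848715 yaw 2.481083696592506e-05
-0.006 [[-58.2 -41.5  -6. ]
 [-57.9  40.2  -6. ]
 [-41.  -31.4  -6. ]
 [-40.8  30.3  -6. ]] dx near 17.12348736560763 y c -0.6933174156045574 -0.531325955703787 widths 81.70755036871674 61.65322418821839 yaw 2.481083696595889e-05
```

The sole is centred: y offset about 0.1 mm, x about 1.5–2 mm, yaw about 0. The net normal push is about 12 N and steady, and the block lies flat with no visible gap. One last whole-scene check before handing in.

```bash
python3 - <<'E'
from h import *
for i in range(4): s=grab_frame('scene'); st=monitor.state(); print(st['time'],q2R(st['tool_rot']).T@st['contact_force'],st['tool_pos'],st['gripper_width'],abs(st['joint_vel']).max())
cv2.imwrite('pics/s20.png',s); a=cv2.imread('pics/scene0.png')
cv2.imwrite('pics/d20.png',cv2.absdiff(a,s))
E
```

```text
14.25 [ 6.1063 -1.1682 -8.2189] [0.5118 0.0673 0.096 ] 0.22429388046189194 0.0009378617494055246
14.3 [ 5.134  -1.2115 -9.0811] [0.5118 0.0673 0.096 ] 0.22577592507100328 0.0010612833228224596
14.35 [ 4.8383 -0.0926 -9.5391] [0.5118 0.0673 0.0961] 0.22601760239649085 0.0011192850505562014
14.4 [ 6.2305 -1.7749 -9.669 ] [0.5118 0.0673 0.096 ] 0.2229260271259063 0.0013032851240247455
```

View pics/s20.png

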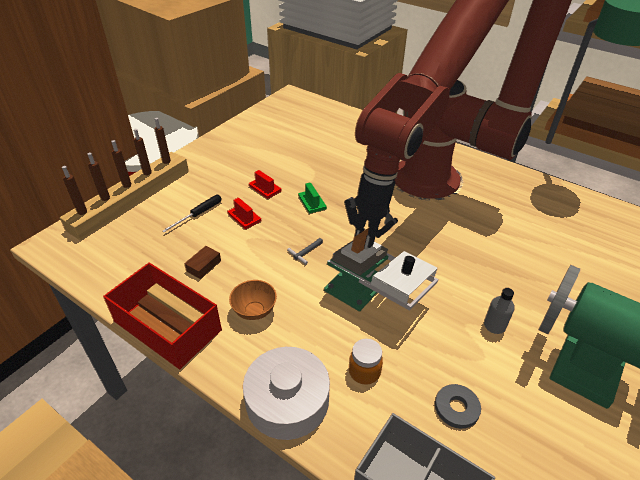

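The other things sit at the same pixels as at the start. The cover is off at its stop, the block is on the stone, and the push is steady. Handing in.

```bash
python3 -c "
from plant import ticket
print(ticket.job_done())"
```

```text
the job is handed in; nothing more can be done
None
```

I handed the job in at 14.4 s: the cover is off the stone, and the block is gripped flush on the stone with about a 12 N push. The hand-in reported no verdict.

- **Cover:** I pushed it off by its knob until the force rose to about 11 N with no more travel, which I took as the stop. The pictures show the stone fully bare.
- **Block:** I picked up the wooden-ribbed block and turned it to the stone's slope, measured at about 0.23 rad tilt and −0.036 rad yaw.
- **Position:** The last wrist view showed about 2 mm off centre lengthwise, 0.1 mm across and no measurable turn. I saw no gap under the sole.
- **Push:** The normal push was 11–12.5 N once the block's 2.8 N weight is allowed for, plus about 5 N along the slope. The arm was still and the grip steady.
- **Other things:** By eye, the other things on the bench are where they started in the scene picture. I saw no sign that the stage had tilted but did not measure the bed edge.

**Checks that disagreed:**
- The fingertips showed about 38–40 mm behind the reported TCP, in both the pictures and an empty close over the knob. I grasped and placed using that observed offset.
- Sizes in the wrist view came out about 3% small, so the exact height of the block on the stone rests on feeling the contact. The tilt rests on the cover and stone corner measurements, which ranged from about 0.228 to 0.239 rad in the fits I relied on, plus the drop in moment when I eased the pitch.

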